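# Dock, clamp and load the oil crate

## Task

Drag the empty grey divided crate towards you by its far lip until it sits against the front stop of the docking corner, then turn the cam clamp's lever just far enough that its rubber pad takes up the gap and holds the crate lightly against the side fence, without crushing the pad. Then stand every white oil bottle upright in the crate, one per cell, with the crate still clamped, and leave everything else on the bench where it is.

Things in the scene. Friction and masses are not known exactly. Their poses are not given: they have to be found in the camera images.
- dock: Corner of two aluminium bars screwed to the bench. Origin: on the bench, where the crate's origin comes when home; axes parallel to the home crate's: x away from the robot, y to the side fence (its left), z up. Front stop: 170 mm long in y, 30 mm high, far face at x = -74 mm. Side fence: along x from -80 to +20 mm, 36 mm high, 18 mm thick, inner face at y = +108.5 mm. Yaw within 0.15 rad.
- clamp: Base of the cam clamp, screwed to the bench facing the fence, steel plate 90 x 85 x 10 mm. Origin: on the bench below the lever's pivot; axes parallel to the dock's. Pushes towards its +y (the fence). Its distance from the fence varies: the gap from the pad (lever at 0) to a crate that is home is 16 to 26 mm.
- cam (a joint): Angle of the cam lever about its vertical pivot, 0 to 1.57 rad; grows clockwise seen from above and its spiral cam drives the jaw forward 24 mm per radian. At 0 the lever points along the clamp's +x, at 1.57 along its -y. Friction (0.35 N m, about 3 N at the handle) holds it where it is left. Starts between 0 and 0.15.
- cam_handle (a point): Centre of the lever's upright round black handle, a post 20 mm in diameter, 50 mm high (from 63 to 113 mm above the bench; this point at 92 mm), 110 mm from the pivot. The lever's bar below it spans 55 to 65 mm above the bench and is 20 mm wide.
- cam_axis (a point): Point on the lever's pivot, 60 mm above the bench.
- pad (a joint): How far the sprung rubber pad is pushed back into the jaw (m): 0 when free, full travel 0.012; spring 1500 N/m. Snug is 0.001 to 0.0065; more than 0.009 is overrun.
- pad_face (a point): Centre of the pad's face that meets the crate's side, 28 mm above the bench; the pad is 30 mm wide in x and 22 mm high.
- crate: Grey plastic crate, 148 (x) x 217 (y) x 45 mm high, 0.4 kg, walls 5 mm, floor 4 mm. Origin: centre of underside. Lips 10 mm wide along the tops of near and far walls (z 38 to 45 mm, outer edges at x = -84, +84 mm). Dividers up to z = 40 mm make 2 x 3 cells of 66 mm, centres at x = -35.5, 35.5 and y = -70.5, 0, 70.5 mm. Starts 100 to 135 mm beyond its home along the dock's x, up to 0.12 rad askew.
- bottle1: White plastic oil bottle, 0.1 to 0.2 kg, round: body 52 mm in diameter up to 50 mm, narrowing to a black cap 32 mm in diameter from 66 to 100 mm (top). Origin: centre of its underside, z up. Stands on the bench to the left; four to six of the six bottles are present.
- bottle2: White plastic oil bottle, 0.1 to 0.2 kg, round: body 52 mm in diameter up to 50 mm, narrowing to a black cap 32 mm in diameter from 66 to 100 mm (top). Origin: centre of its underside, z up. Stands on the bench to the left; four to six of the six bottles are present.
- bottle3: White plastic oil bottle, 0.1 to 0.2 kg, round: body 52 mm in diameter up to 50 mm, narrowing to a black cap 32 mm in diameter from 66 to 100 mm (top). Origin: centre of its underside, z up. Stands on the bench to the left; four to six of the six bottles are present.
- bottle4: White plastic oil bottle, 0.1 to 0.2 kg, round: body 52 mm in diameter up to 50 mm, narrowing to a black cap 32 mm in diameter from 66 to 100 mm (top). Origin: centre of its underside, z up. Stands on the bench to the left; four to six of the six bottles are present.
- bottle5: White plastic oil bottle, 0.1 to 0.2 kg, round: body 52 mm in diameter up to 50 mm, narrowing to a black cap 32 mm in diameter from 66 to 100 mm (top). Origin: centre of its underside, z up. Stands on the bench to the left; four to six of the six bottles are present.
- bottle6: White plastic oil bottle, 0.1 to 0.2 kg, round: body 52 mm in diameter up to 50 mm, narrowing to a black cap 32 mm in diameter from 66 to 100 mm (top). Origin: centre of its underside, z up. Stands on the bench to the left; four to six of the six bottles are present.
- tin: Bystander among the bottles: plain metal tin, 60 mm in diameter, 62 mm high; origin at the centre of its underside. Not to be loaded.
- wrench: Bystander: steel wrench lying flat beyond the clamp, about 170 mm long.
- tape: Bystander: black roll of tape, 90 mm in diameter, 25 mm high.
There are look-alikes about, which are no part of the job. What is shaped like the bottle6 but yellow is not meant.

How it is judged:
By the outcome, as a careful person would: the job done as asked, in the order asked, and still so for the second after the job is handed in, with the robot touching nothing.
Of bottle1, bottle2, bottle3, bottle4, bottle5, bottle6 only 4 to 6 are there at a start; the rules pass over those that are not, and their reading is None.
At some moment in a run one of bottle1, bottle2, bottle3, bottle4, bottle5, bottle6 may be knocked a few centimetres aside while the robot is not near it.
It also fails if it takes over 208 s, if anything falls off the work surface, if the arm or the gripper's body presses on something with over 40 N, if the wrist force passes 120 N, or if a joint passes its speed limit or range.

## Robot

A 6-joint arm with a two-finger parallel gripper is mounted at the origin on the work surface. World frame = base frame: x ahead of the robot, y to its left, z up, the work surface at z = 0. Lengths are in m, angles in degrees, forces in N, time in s.
With the tool pointing down it reaches from about 0.275 to 0.875 m from the base axis. Payload 12.5 kg.
Tool frame: the origin (TCP) lies midway between the tips of the shut fingers; the grasp point (between the pads) lies manip.grip_depth behind it (manip.grip_depth is the distance from the TCP to the grasp point, in m); z points along the fingers, y is the direction in which the jaws open and shut (so a half turn about z gives the same grasp; the last joint's range is limited). The gripper opens to 85 mm and grips with 20 to 120 N. Pads are 22 mm wide; open, the fingers measure 114 mm over their backs; the gripper's body (76 mm by 85 mm) begins 54 mm behind the grasp point. The pads swing forward as they close: fully open they stand 13 mm farther back than shut.
Start: joints at [-68.044, 20.094, 94.641, -0, 65.266, -4.847], TCP at [0.248, -0.491, 0.231] pointing down, gripper open.
Joint ranges: [-157.81, 157.81], [-45, 120.19], [0.68, 151.7], [-89.99, 269.99], [4.06, 180], [-164.3, 164.3]. Speed limits (degrees/s): [127.2, 127.2, 159.86, 180, 180, 180].

## Interface

Orientations are given as a 3x3 rotation matrix whose columns are the frame's x, y, z axes.
In Python, from rig import manip gives the robot as it stands.
- The arm moves only by the tool carry_out, never from a script. Its argument "series" is a list of rows, each an object of numbers: "tx", "ty", "tz": the shift along the tool's x, y, z in units of 200 mm (1.0 is 200 mm); "rx", "ry", "rz": the turn, a rotation vector about the tool's x, y, z in units of pi/2 rad (1.0 is pi/2 rad). In form: [{"tx": .., "ty": .., "tz": .., "rx": .., "ry": .., "rz": ..}, ...]. A call has 1 to 8 rows; each row is the pose to reach, as a shift and turn from the pose measured when the call began, along the tool's axes at that moment; what a row does not reach only later rows make up. A row lasts 1/8 s, in which the tool goes at most 62.5 mm and 10.7 degrees, less where a joint would pass 70% of its speed; a pose out of reach is approached as far as the arm can. A call with a number of a shift or a turn outside -1 to 1 is refused whole. A call with a gripper value outside its range is refused whole. "claw" is the opening, from 0 (shut) to 1 (fully open), set as the call begins (left out, the last holds). The fingers move at their own pace and stop on an object; "force" is the grip in N (left out, the last holds). Time passes only in rows, so rows that repeat a pose let the fingers close. It gives the time, the measured TCP pose, the force and the opening at its end, in the units of the state.
- manip.sense(): the state, without advancing time (a new reading comes with each control period).
- manip.snapshot(name): name is "scene" or "top" or "wrist"; returns the picture (400x640x3 uint8, red, green, blue); there is no depth.
- manip.camera_model(name): a dict with "fov_y" (degrees; the focal length in pixels is half the picture's height over the tangent of half this angle, whatever the lens; pixels are square), "cx", "cy" (the principal point, pixels), "R" (3x3) and "t" (3): a world point X has camera coordinates R X + t; the wrist camera has in their place "T_tool_cam" (4x4, takes a point from camera to tool coordinates, whose origin is the TCP and whose axes are the flange's). Camera axes: x right, y down, z forward; pixel columns grow to the right and rows downward; lengths in m; the calibration is good to about 2 mm. A picture is of the moment at which its call begins: read the wrist's pose just before it. camera_model takes no time and is no camera call.
- manip.close_job(): hands the job in, once; it reports no verdict.
The state is a dict: "t": time; "joint_pos": joint angles; "qvel": joint speeds; "joint_torque": joint torques, N m; "position": TCP position; "orientation": TCP orientation; "force": force on the tool from outside, world axes, zero at the start; "moment": the same for the moment, N m; "gripper_width": finger opening in m.
Only numpy, scipy, OpenCV 4.12 (cv2) and the standard library are available. Lean on these libraries where they do the work, as an engineer would, in place of code of your own. Each camera call takes 0.05 s, during which the arm holds its last target. There are 200 camera calls.

## Working session

There is one attempt and no reset: what is moved stays moved. The work goes in short steps, Python scripts to look and compute and a tool call to move; the robot and the scene stay as the last step left them, time stands still between calls to the robot, and variables do not carry over. Pictures are saved under pics/ and viewed, about 12 in all and at most 16, crops included, and the job is handed in when it is done.

Besides the shell and the picture viewer there is one more tool, called in YAML: its name, and indented under it one key for each argument. carry_out: Moves the arm, as the interface text tells. Shifts and turns lie within -1 to 1; 1 stands for 200 mm of shift or pi/2 rad of turn. Its arguments: {"type":"object","properties":{"series":{"type":"array"},"claw":{"type":"number"},"force":{"type":"number"}},"required":["series"]}

```bash
mkdir -p pics; ls; python3 - <<'E'
from rig import manip
import cv2,numpy as np
np.set_printoptions(precision=4,suppress=True)
for n in ("scene","top"):
    im=manip.snapshot(n); cv2.imwrite(f"pics/{n}0.png",im[:,:,::-1])
for n in ("scene","top","wrist"): print(n,manip.camera_model(n))
print(manip.sense(),manip.grip_depth)
E
```

```text
pics
scene {'fov_y': 46.4742377713771, 'cx': 320.22944135001364, 'cy': 186.41038676886387, 'R': array([[-0.0369,  0.9993,  0.0103],
       [ 0.7983,  0.0357, -0.6012],
       [-0.6011, -0.014 , -0.799 ]]), 't': array([-0.0291, -0.4045,  1.5414])}
top {'fov_y': 55.68243022712187, 'cx': 315.67302093913645, 'cy': 204.19112996915564, 'R': array([[-0.    , -1.    , -0.0029],
       [-0.9882,  0.0005, -0.153 ],
       [ 0.153 ,  0.0029, -0.9882]]), 't': array([0.0425, 0.5479, 1.0092])}
wrist {'fov_y': 62.508697290110774, 'cx': 315.2327913360116, 'cy': 198.1214865059497, 'T_tool_cam': array([[-0.0006, -0.9621, -0.2727,  0.0695],
       [ 1.    , -0.0006, -0.0002,  0.0007],
       [ 0.0001, -0.2727,  0.9621, -0.1427],
       [ 0.    ,  0.    ,  0.    ,  1.    ]])}
{'t': 0.1, 'joint_pos': array([-68.043 ,  20.1228,  94.6699,   0.0009,  65.2666,  -4.8489]), 'qvel': array([-0.0421, -0.1676, -0.1867, -0.0445, -0.0057, -0.0038]), 'joint_torque': array([  0.0017, -50.683 , -29.1875,  -0.    ,   0.0027,   0.0001]), 'position': array([ 0.2479, -0.4906,  0.2308]), 'orientation': array([[ 0.8925,  0.451 , -0.0004],
       [ 0.451 , -0.8925,  0.001 ],
       [ 0.0001, -0.001 , -1.    ]]), 'force': array([-0.3425,  0.585 ,  0.1372]), 'moment': array([ 0.0335, -0.0016,  0.0058]), 'gripper_width': 0.08532708104577398} 0.0187
```

View pics/top0.png

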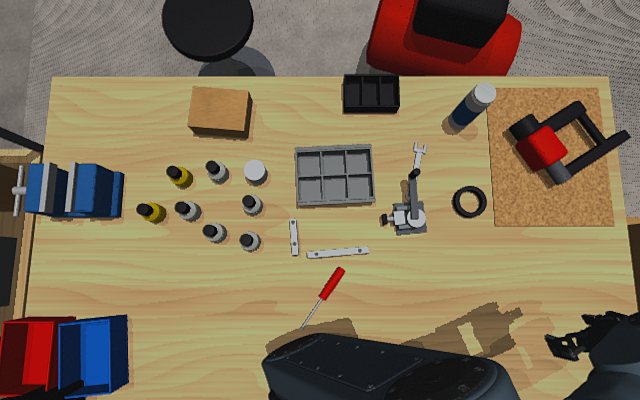

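View pics/scene0.png

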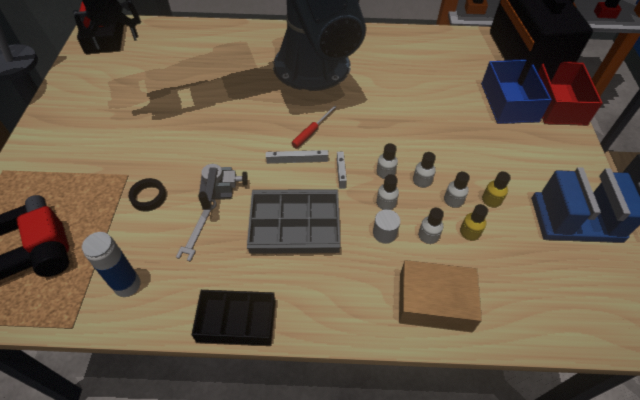

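Top view: grey crate at (334,175), stop bar at (337,252), fence bar at (294,237), clamp with its handle at about (413,173). White bottles are at (217,171), (188,210), (214,233), (250,241) and (253,204). The yellow look-alikes are at (179,176) and (150,211), and the tin at (255,171). The five white ones fit the description. I'll enlarge to confirm.

```bash
cat > h.py <<'E'
import numpy as np,cv2
from rig import manip
np.set_printoptions(precision=4,suppress=True)
def cam(n,s=None):
    c=manip.camera_model(n); f=200/np.tan(np.radians(c['fov_y'])/2)
    if n=='wrist':
        T=np.eye(4);T[:3,:3]=s['orientation'];T[:3,3]=s['position'];M=np.linalg.inv(T@c['T_tool_cam']);R,t=M[:3,:3],M[:3,3]
    else: R,t=np.array(c['R']),np.array(c['t'])
    return f,c['cx'],c['cy'],R,t
def ray(C,u,v,z):
    f,cx,cy,R,t=C; d=R.T@np.array([(u-cx)/f,(v-cy)/f,1]); o=-R.T@t
    return o+d*(z-o[2])/d[2]
def proj(C,X):
    f,cx,cy,R,t=C; p=R@np.asarray(X,float)+t; return np.array([cx+f*p[0]/p[2],cy+f*p[1]/p[2]])
def crop(im,x0,y0,x1,y1,k,name):
    cv2.imwrite('pics/'+name,cv2.resize(im[y0:y1,x0:x1,::-1],None,fx=k,fy=k,interpolation=cv2.INTER_CUBIC))
E
python3 - <<'E'
from h import *
a=cv2.imread('pics/top0.png')[:,:,::-1]
l=cv2.resize(a[140:264,130:290],None,fx=4,fy=4,interpolation=2)
r=cv2.resize(a[136:264,284:444],None,fx=5,fy=4.6,interpolation=2)
crop(a,284,136,444,264,5-.375,'r0.png')
crop(a,134,150,284,262,5,'l0.png')
E
```

```text
(no output)
```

View pics/r0.png

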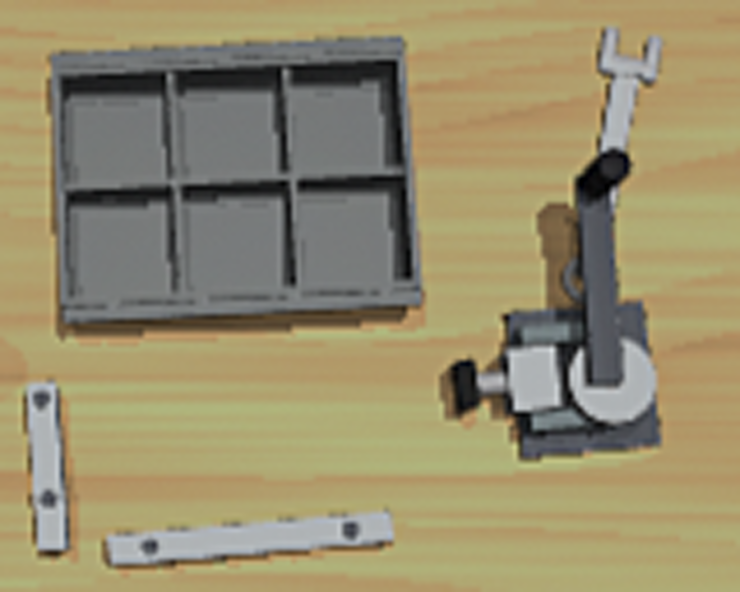

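View pics/l0.png

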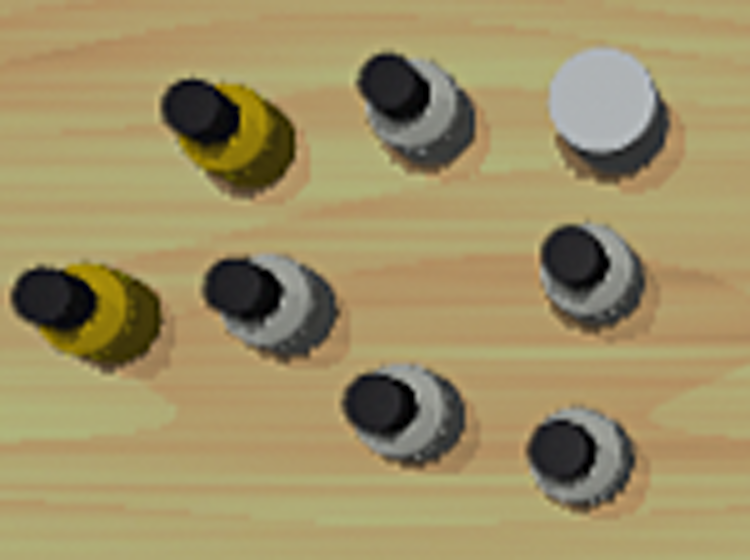

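```bash
python3 - <<'E'
from h import *
C=cam('top')
r=lambda u,v,z: ray(C,284+(u+.5)/4.625-.5,136+(v+.5)/4.625-.5,z)
l=lambda u,v,z: ray(C,134+(u+.5)/5-.5,150+(v+.5)/5-.5,z)
for n,p in dict(cFL=(50,57,.045),cFR=(404,38,.045),cNR=(422,292,.045),cNL=(60,311,.045),stopL=(107,538,.03),stopR=(388,512,.03),stopL2=(110,565,.03),fFarIn=(55,382,.036),fNearIn=(67,550,.036),fFarOut=(27,384,.036),fNearOut=(39,552,.036),handle=(614,163,.113),hbot=(596,192,.065),disc=(612,380,.055),pad=(453,386,.028),wr1=(620,130,.005),wrtop=(630,40,.005)).items(): print(n,r(*p)[:2])
for n,p in dict(A=(391,84,.1),B=(242,286,.1),C=(377,402,.1),D=(560,447,.1),E=(574,254,.1),tin=(602,100,.062),Y1=(200,108,.1),Y2=(54,298,.1)).items(): print(n,l(*p)[:2])
E
```

```text
cFL [0.7088 0.1026]
cFR [ 0.7207 -0.1145]
cNR [ 0.5627 -0.1218]
cNL [0.5512 0.0953]
stopL [0.4166 0.067 ]
stopR [ 0.432  -0.1006]
stopL2 [0.4007 0.0652]
fFarIn [0.5095 0.0985]
fNearIn [0.4094 0.0905]
fFarOut [0.5083 0.1153]
fNearOut [0.4083 0.1071]
handle [ 0.6252 -0.2217]
hbot [ 0.6194 -0.2233]
disc [ 0.5083 -0.2309]
pad [ 0.5079 -0.1418]
wr1 [ 0.6732 -0.2555]
wrtop [ 0.7321 -0.2643]
A [0.641  0.3191]
B [0.5322 0.3927]
C [0.4712 0.3193]
D [0.4479 0.2235]
E [0.5491 0.219 ]
tin [0.6416 0.2128]
Y1 [0.6279 0.4203]
Y2 [0.5258 0.491 ]
```

```bash
cat >> h.py <<'E'
def go(pos,th,s=None):
    s=s or manip.sense(); R=s['orientation']; d=R.T@(np.array(pos)-s['position'])/.2
    a=np.radians(th); x=np.array([np.cos(a),np.sin(a),0]); Rt=np.stack([x,[x[1],-x[0],0],[0,0,-1]],1)
    rv=cv2.Rodrigues(R.T@Rt)[0].ravel()/(np.pi/2)
    th0=np.degrees(np.arctan2(R[1,0],R[0,0]))
    print('now',s['position'],'th %.1f F'%th0,s['force'],'w %.4f t %.1f'%(s['gripper_width'],s['t']),'| move t',d.round(3),'r',rv.round(3))
E
echo
```

carry_out:
  series:
    - {"tx": 0.3,"ty": -0.1,"rz": -0.1}
    - {"tx": 0.6,"ty": -0.2,"rz": -0.2}
    - {"tx": 0.9,"ty": -0.3,"rz": -0.3}
    - {"tx": 1,"ty": -0.35,"rz": -0.41}
    - {"tx": 1,"ty": -0.35,"rz": -0.52}
    - {"tx": 1,"ty": -0.35,"rz": -0.63}
    - {"tx": 1,"ty": -0.35,"rz": -0.735}
  claw: 0.5

```text
validation failed for argument at $.se...
```

```bash
python3 -c "
from h import *
go((.66,-.005,.2),93)"
```

```text
now [ 0.2479 -0.4906  0.2308] th 26.8 F [-0.3425  0.585   0.1372] w 0.0853 t 0.1 | move t [ 2.934 -1.238  0.156] r [-0.001 -0.    -0.735]
```

carry_out:
  series:
    - {"tx": 0.3,"ty": -0.1,"tz": 0,"rx": 0,"ry": 0,"rz": -0.1}
    - {"tx": 0.6,"ty": -0.25,"tz": 0,"rx": 0,"ry": 0,"rz": -0.2}
    - {"tx": 0.9,"ty": -0.38,"tz": 0,"rx": 0,"ry": 0,"rz": -0.3}
    - {"tx": 1,"ty": -0.42,"tz": 0,"rx": 0,"ry": 0,"rz": -0.41}
    - {"tx": 1,"ty": -0.42,"tz": 0,"rx": 0,"ry": 0,"rz": -0.52}
    - {"tx": 1,"ty": -0.42,"tz": 0,"rx": 0,"ry": 0,"rz": -0.63}
    - {"tx": 1,"ty": -0.42,"tz": 0,"rx": 0,"ry": 0,"rz": -0.735}
  claw: 0.5

```text
t: 0.98
position: [0.3885, -0.3252, 0.2306]
orientation: [[-0.057, 0.998, -0.001], [0.998, 0.057, 0.001], [0.001, -0.001, -1.0]]
force: [0.1, 1.8, 1.0]
gripper_width: 0.0427
```

```bash
python3 -c "
from h import *
go((.66,-.005,.2),93)"
```

```text
now [ 0.3885 -0.3252  0.2306] th 93.3 F [0.1434 1.8005 0.9624] w 0.0427 t 1.0 | move t [1.52  1.447 0.154] r [-0.    -0.001  0.003]
```

carry_out:
  series:
    - {"tx": 0.2,"ty": 0.2,"tz": 0,"rx": 0,"ry": 0,"rz": 0}
    - {"tx": 0.4,"ty": 0.4,"tz": 0,"rx": 0,"ry": 0,"rz": 0}
    - {"tx": 0.6,"ty": 0.6,"tz": 0,"rx": 0,"ry": 0,"rz": 0}
    - {"tx": 0.8,"ty": 0.8,"tz": 0,"rx": 0,"ry": 0,"rz": 0}
    - {"tx": 1,"ty": 1,"tz": 0,"rx": 0,"ry": 0,"rz": 0}
    - {"tx": 1,"ty": 1,"tz": 0,"rx": 0,"ry": 0,"rz": 0}

```text
t: 1.72
position: [0.5781, -0.1113, 0.2301]
orientation: [[-0.061, 0.998, -0.001], [0.998, 0.061, 0.002], [0.002, -0.001, -1.0]]
force: [-1.2, 0.1, 0.1]
gripper_width: 0.0427
```

carry_out:
  series:
    - {"tx": 0.2,"ty": 0.2,"tz": 0,"rx": 0,"ry": 0,"rz": 0}
    - {"tx": 0.4,"ty": 0.4,"tz": 0.1,"rx": 0,"ry": 0,"rz": 0}
    - {"tx": 0.52,"ty": 0.5,"tz": 0.15,"rx": 0,"ry": 0,"rz": 0}
    - {"tx": 0.52,"ty": 0.5,"tz": 0.15,"rx": 0,"ry": 0,"rz": 0}
    - {"tx": 0.52,"ty": 0.5,"tz": 0.15,"rx": 0,"ry": 0,"rz": 0}

```text
t: 2.35
position: [0.671, -0.0025, 0.2003]
orientation: [[-0.061, 0.998, -0.002], [0.998, 0.061, 0.002], [0.002, -0.002, -1.0]]
force: [0.1, -0.6, 0.8]
gripper_width: 0.0427
```

```bash
python3 - <<'E'
from h import *
s=manip.sense(); im=manip.snapshot('wrist'); C=cam('wrist',s)
for n,X in dict(farOuterMid=(.717,-.006,.045),tcp=s['position']).items(): print(n,proj(C,X))
cv2.imwrite('pics/w1.png',im[:,:,::-1]); go((.710,-.005,.1),93,s)
E
```

```text
farOuterMid [363.8911 188.5225]
tcp [314.103  255.5014]
now [ 0.671  -0.0025  0.2003] th 93.5 F [ 0.1106 -0.5896  0.7773] w 0.0427 t 2.4 | move t [-0.025  0.195  0.501] r [-0.001 -0.001  0.005]
```

View pics/w1.png

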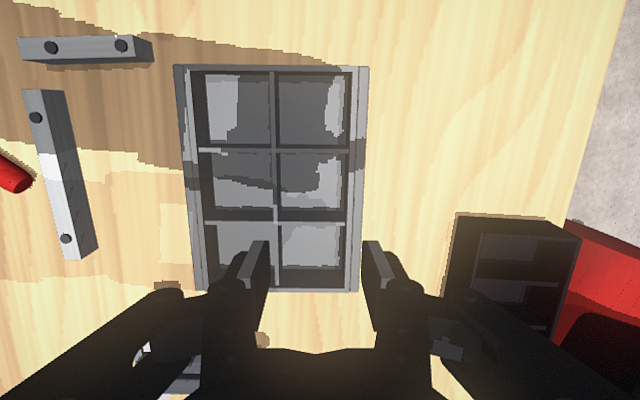

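Wrist view: far lip's outer edge runs (369,67)–(358,291), as predicted (364 at mid). Crate ends are at v≈67 and 291; the stop bar is at (58,175) and the fence bar at (85,47).

```bash
python3 - <<'E'
from h import *
s=manip.sense(); C=cam('wrist',s)
for n,p in dict(FL=(369,67,.045),FR=(358,291,.045),NL=(175,67,.045),NR=(196,291,.045),fenceIn1=(20,60,.0),fenceTopOut=(20,38,.036),fFarInTop=(151,61,.0),stopTopFarL=(51,90,.03),stopFarR=(84,258,.03)).items(): print(n,ray(C,*p)[:2])
E
```

```text
FL [0.711  0.0995]
FR [ 0.7219 -0.1141]
NL [0.5471 0.0897]
NR [ 0.5566 -0.124 ]
fenceIn1 [0.3793 0.0908]
fenceTopOut [0.4128 0.1058]
fFarInTop [0.506  0.0974]
stopTopFarL [0.4279 0.0647]
stopFarR [ 0.436  -0.1016]
```

carry_out:
  series:
    - {"tx": -0.04,"ty": 0.195,"tz": 0,"rx": 0,"ry": 0,"rz": 0}
    - {"tx": -0.04,"ty": 0.195,"tz": 0.2,"rx": 0,"ry": 0,"rz": 0}
    - {"tx": -0.04,"ty": 0.195,"tz": 0.4,"rx": 0,"ry": 0,"rz": 0}
    - {"tx": -0.04,"ty": 0.195,"tz": 0.6,"rx": 0,"ry": 0,"rz": 0}
    - {"tx": -0.04,"ty": 0.195,"tz": 0.75,"rx": 0,"ry": 0,"rz": 0}
    - {"tx": -0.04,"ty": 0.195,"tz": 0.88,"rx": 0,"ry": 0,"rz": 0}
    - {"tx": -0.04,"ty": 0.195,"tz": 0.88,"rx": 0,"ry": 0,"rz": 0}

```text
t: 3.28
position: [0.709, -0.0092, 0.0234]
orientation: [[-0.059, 0.998, -0.004], [0.998, 0.059, 0.002], [0.002, -0.004, -1.0]]
force: [-0.7, 1.3, -0.0]
gripper_width: 0.0425
```

carry_out:
  series:
    - {"tx": 0,"ty": 0,"tz": 0,"rx": 0,"ry": 0,"rz": 0}
    - {"tx": 0,"ty": 0,"tz": 0,"rx": 0,"ry": 0,"rz": 0}
    - {"tx": 0,"ty": 0,"tz": 0,"rx": 0,"ry": 0,"rz": 0}
    - {"tx": 0,"ty": 0,"tz": 0,"rx": 0,"ry": 0,"rz": 0}
    - {"tx": 0,"ty": 0,"tz": 0,"rx": 0,"ry": 0,"rz": 0}
  claw: 0
  force: 25

```text
t: 3.9
position: [0.7094, -0.0098, 0.0251]
orientation: [[-0.059, 0.998, -0.003], [0.998, 0.059, 0.001], [0.001, -0.003, -1.0]]
force: [-3.3, -3.3, 8.0]
gripper_width: 0.0144
```

```bash
python3 - <<'E'
from h import *
a=.0865; ex=np.array([np.cos(a),np.sin(a)]); ey=np.array([-ex[1],ex[0]])
O=np.array([.4981,-.0114])
for dx,dy in ((.03,-.002),(0,-.002)): go((*(O+(.0765+dx)*ex+dy*ey),manip.sense()['position'][2]),90+np.degrees(a))
E
```

```text
now [ 0.7094 -0.0098  0.0251] th 93.4 F [-3.2972 -3.2629  7.9974] w 0.0144 t 3.9 | move t [ 0.059 -0.523  0.001] r [-0.002 -0.001 -0.018]
now [ 0.7094 -0.0098  0.0251] th 93.4 F [-3.2972 -3.2629  7.9974] w 0.0144 t 3.9 | move t [ 0.054 -0.673  0.002] r [-0.002 -0.001 -0.018]
```

carry_out:
  series:
    - {"tx": 0,"ty": -0.07,"tz": 0,"rx": 0,"ry": 0,"rz": 0}
    - {"tx": 0,"ty": -0.14,"tz": 0,"rx": 0,"ry": 0,"rz": 0}
    - {"tx": 0.01,"ty": -0.21,"tz": 0,"rx": 0,"ry": 0,"rz": 0}
    - {"tx": 0.02,"ty": -0.28,"tz": 0,"rx": 0,"ry": 0,"rz": -0.01}
    - {"tx": 0.03,"ty": -0.35,"tz": 0,"rx": 0,"ry": 0,"rz": -0.02}
    - {"tx": 0.04,"ty": -0.42,"tz": 0,"rx": 0,"ry": 0,"rz": -0.02}
    - {"tx": 0.05,"ty": -0.49,"tz": 0,"rx": 0,"ry": 0,"rz": -0.02}
    - {"tx": 0.05,"ty": -0.55,"tz": 0,"rx": 0,"ry": 0,"rz": -0.02}

```text
t: 4.9
position: [0.5994, -0.0064, 0.0263]
orientation: [[-0.09, 0.996, -0.0], [0.996, 0.09, 0.001], [0.001, -0.0, -1.0]]
force: [3.9, -3.6, -2.5]
gripper_width: 0.0146
```

```bash
python3 - <<'E'
from h import *
go((.58,-.007,.025),95)
im=manip.snapshot('wrist');cv2.imwrite('pics/w2.png',im[:,:,::-1])
E
```

```text
now [ 0.5994 -0.0064  0.0263] th 95.2 F [ 3.9017 -3.5839 -2.542 ] w 0.0146 t 4.9 | move t [ 0.006 -0.097  0.006] r [-0.    -0.     0.002]
```

View pics/w2.png

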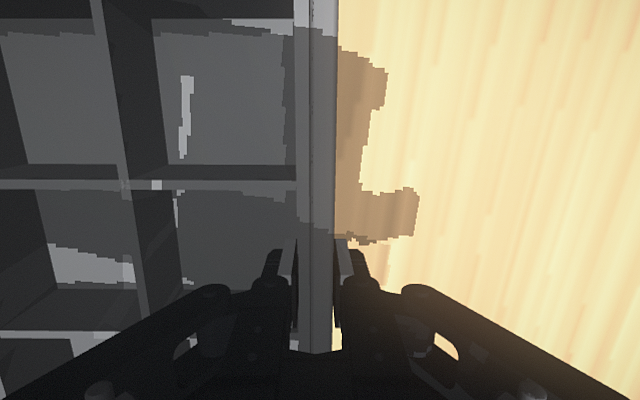

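The crate's far lip is held squarely between the pads, at (318,290). Continue towards the stop.

carry_out:
  series:
    - {"tx": 0,"ty": -0.03,"tz": 0,"rx": 0,"ry": 0,"rz": 0}
    - {"tx": 0,"ty": -0.06,"tz": 0,"rx": 0,"ry": 0,"rz": 0}
    - {"tx": 0,"ty": -0.08,"tz": 0,"rx": 0,"ry": 0,"rz": 0}
    - {"tx": 0,"ty": -0.1,"tz": 0,"rx": 0,"ry": 0,"rz": 0}
    - {"tx": 0,"ty": -0.1,"tz": 0,"rx": 0,"ry": 0,"rz": 0}

```text
t: 5.58
position: [0.5776, -0.0084, 0.0259]
orientation: [[-0.09, 0.996, -0.003], [0.996, 0.09, 0.001], [0.001, -0.003, -1.0]]
force: [-0.7, -0.8, -2.6]
gripper_width: 0.0144
```

carry_out:
  series:
    - {"tx": 0,"ty": -0.01,"tz": 0,"rx": 0,"ry": 0,"rz": 0}
    - {"tx": 0,"ty": -0.02,"tz": 0,"rx": 0,"ry": 0,"rz": 0}
    - {"tx": 0,"ty": -0.02,"tz": 0,"rx": 0,"ry": 0,"rz": 0}

```text
t: 5.95
position: [0.5745, -0.0088, 0.0263]
orientation: [[-0.09, 0.996, -0.001], [0.996, 0.09, 0.001], [0.001, -0.001, -1.0]]
force: [4.5, -0.6, -1.0]
gripper_width: 0.0141
```

carry_out:
  series:
    - {"tx": 0,"ty": -0.01,"tz": 0,"rx": 0,"ry": 0,"rz": 0}
    - {"tx": 0,"ty": -0.015,"tz": 0,"rx": 0,"ry": 0,"rz": 0}
    - {"tx": 0,"ty": -0.015,"tz": 0,"rx": 0,"ry": 0,"rz": 0}

```text
t: 6.32
position: [0.5744, -0.0089, 0.0275]
orientation: [[-0.09, 0.996, 0.006], [0.996, 0.09, 0.001], [0.0, 0.007, -1.0]]
force: [12.0, 1.5, -2.7]
gripper_width: 0.0141
```

```bash
python3 - <<'E'
from h import *
go((.58,-.007,.025),95)
im=manip.snapshot('top');crop(im,284,170,444,270,5,'t2.png')
E
```

```text
now [ 0.5744 -0.0089  0.0275] th 95.1 F [12.0327  1.5482 -2.724 ] w 0.0141 t 6.3 | move t [0.007 0.029 0.013] r [ 0.004 -0.     0.002]
```

View pics/t2.png

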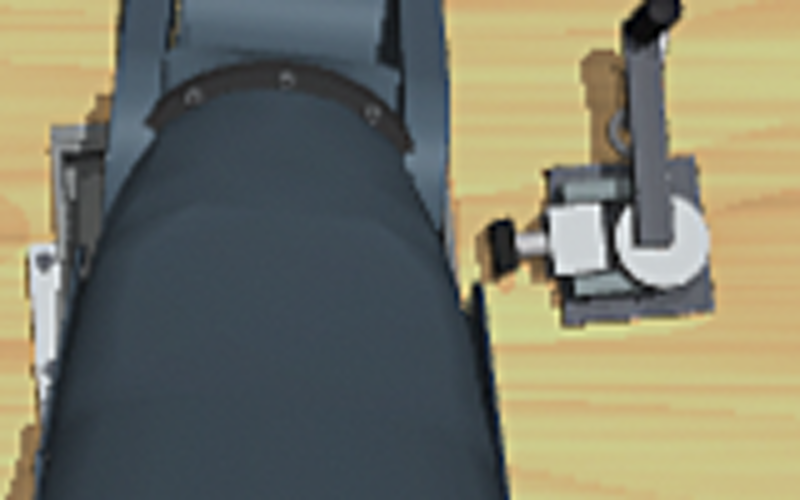

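Stop contact is clear: the force rose to 12 N and the tool no longer advanced. Now nudge to the fence and release.

carry_out:
  series:
    - {"tx": 0.01,"ty": 0,"tz": 0,"rx": 0,"ry": 0,"rz": 0}
    - {"tx": 0.015,"ty": 0,"tz": 0,"rx": 0,"ry": 0,"rz": 0}
    - {"tx": 0.02,"ty": 0,"tz": 0,"rx": 0,"ry": 0,"rz": 0}
    - {"tx": 0.02,"ty": 0,"tz": 0,"rx": 0,"ry": 0,"rz": 0}

```text
t: 6.88
position: [0.5762, -0.0071, 0.0284]
orientation: [[-0.091, 0.996, 0.012], [0.996, 0.091, -0.003], [-0.004, 0.011, -1.0]]
force: [7.9, -17.1, -1.8]
gripper_width: 0.0138
```

carry_out:
  series:
    - {"tx": 0,"ty": 0,"tz": 0,"rx": 0,"ry": 0,"rz": 0}
    - {"tx": 0,"ty": 0,"tz": 0,"rx": 0,"ry": 0,"rz": 0}
    - {"tx": 0,"ty": 0,"tz": 0,"rx": 0,"ry": 0,"rz": 0}
  claw: 0.45

```text
t: 7.25
position: [0.5759, -0.0069, 0.0283]
orientation: [[-0.091, 0.996, 0.011], [0.996, 0.091, -0.002], [-0.003, 0.011, -1.0]]
force: [0.9, 0.2, -0.2]
gripper_width: 0.0383
```

carry_out:
  series:
    - {"tx": 0,"ty": 0,"tz": -0.25,"rx": 0,"ry": 0,"rz": 0}
    - {"tx": 0,"ty": 0,"tz": -0.5,"rx": 0,"ry": 0,"rz": 0}
    - {"tx": 0,"ty": 0,"tz": -0.75,"rx": 0,"ry": 0,"rz": 0}
    - {"tx": 0,"ty": 0,"tz": -0.9,"rx": 0,"ry": 0,"rz": 0}
    - {"tx": 0,"ty": 0,"tz": -0.9,"rx": 0,"ry": 0,"rz": 0}

```text
t: 7.88
position: [0.5747, -0.0063, 0.2106]
orientation: [[-0.091, 0.996, 0.015], [0.996, 0.091, -0.002], [-0.004, 0.015, -1.0]]
force: [-0.1, 0.3, -0.9]
gripper_width: 0.0386
```

```bash
python3 - <<'E'
from h import *
go((.57,-.18,.21),5)
E
```

```text
now [ 0.5747 -0.0063  0.2106] th 95.2 F [-0.1243  0.3383 -0.8857] w 0.0386 t 7.9 | move t [-0.863 -0.103  0.005] r [ 0.009 -0.005  1.002]
```

carry_out:
  series:
    - {"tx": -0.1,"ty": 0,"tz": 0,"rx": 0,"ry": 0,"rz": -0.11}
    - {"tx": -0.3,"ty": 0,"tz": 0,"rx": 0,"ry": 0,"rz": -0.22}
    - {"tx": -0.5,"ty": 0.02,"tz": 0,"rx": 0,"ry": 0,"rz": -0.33}
    - {"tx": -0.7,"ty": 0.04,"tz": 0,"rx": 0,"ry": 0,"rz": -0.44}
    - {"tx": -0.92,"ty": 0.04,"tz": 0,"rx": 0,"ry": 0,"rz": -0.55}
    - {"tx": -0.92,"ty": 0.04,"tz": 0,"rx": 0,"ry": 0,"rz": -0.66}
    - {"tx": -0.92,"ty": 0.04,"tz": 0,"rx": 0,"ry": 0,"rz": -0.77}
    - {"tx": -0.92,"ty": 0.04,"tz": 0,"rx": 0,"ry": 0,"rz": -0.88}

```text
t: 8.88
position: [0.5989, -0.1885, 0.2097]
orientation: [[-0.996, 0.092, 0.013], [0.092, 0.996, -0.001], [-0.013, -0.0, -1.0]]
force: [-0.7, -0.1, 0.2]
gripper_width: 0.0387
```

carry_out:
  series:
    - {"tx": 0,"ty": 0,"tz": 0,"rx": 0,"ry": 0,"rz": -0.1}
    - {"tx": 0,"ty": 0,"tz": 0,"rx": 0,"ry": 0,"rz": -0.12}
    - {"tx": 0,"ty": 0,"tz": 0,"rx": 0,"ry": 0,"rz": -0.12}

```text
t: 9.25
position: [0.5987, -0.1884, 0.2091]
orientation: [[-0.995, -0.094, 0.012], [-0.094, 0.996, -0.001], [-0.012, -0.002, -1.0]]
force: [0.4, -0.2, 0.9]
gripper_width: 0.038
```

```bash
python3 - <<'E'
from h import *
s=manip.sense()
go((.622,-.222,.13),185,s)
im=manip.snapshot('wrist');cv2.imwrite('pics/w3.png',im[:,:,::-1])
np.savez('w3.npz',R=s['orientation'],p=s['position'])
E
```

```text
now [ 0.5987 -0.1884  0.2091] th -174.6 F [ 0.3832 -0.2384  0.9437] w 0.0380 t 9.2 | move t [-0.096 -0.178  0.397] r [-0.001  0.007  0.004]
```

View pics/w3.png

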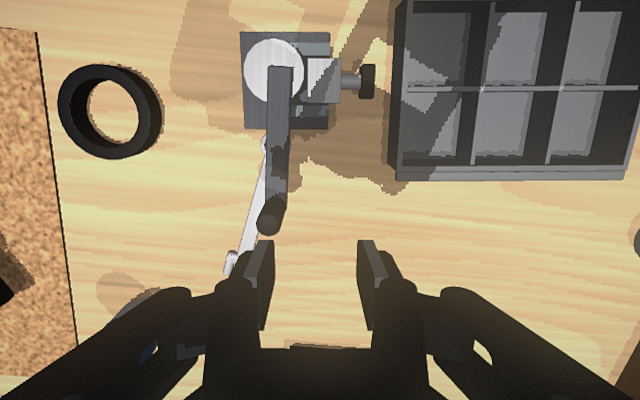

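Wrist view: handle top at (269,224), pad face at (375,81), crate side facing the pad at about u≈395–405. The wrench lies under the lever and the tape is at (110,112).

```bash
python3 - <<'E'
from h import *
im=cv2.imread('pics/w3.png')[:,:,::-1]
crop(im,230,0,430,190,3,'w3c.png')
E
```

```text
(no output)
```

View pics/w3c.png

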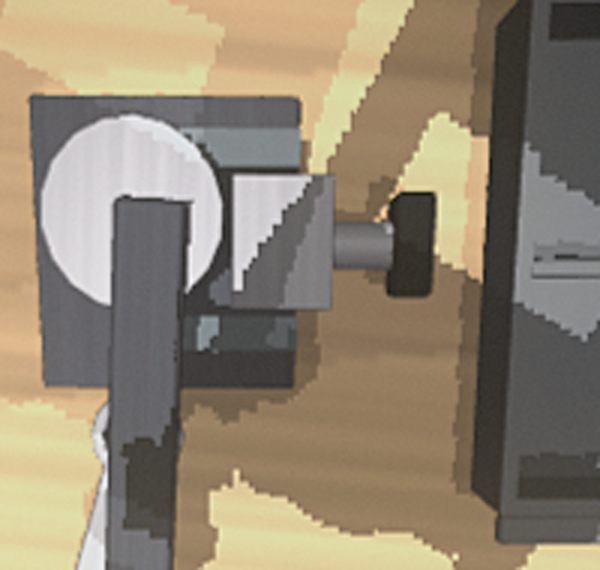

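```bash
python3 - <<'E'
from h import *
d=np.load('w3.npz'); s=dict(orientation=d['R'],position=d['p']); C=cam('wrist',s)
a=.0865; E=np.array([[np.cos(a),np.sin(a)],[-np.sin(a),np.cos(a)]]); O=np.array([.4981,-.0114])
r=lambda u,v,z: ray(C,230+(u+.5)/3-.5,(v+.5)/3-.5,z)[:2]
for n,p in dict(pad=(436,245,.039),padA=(437,195,.039),padB=(434,296,.039),top0=(527,3,.045),top=(512,245,.045),top1=(497,510,.045),bot1=(473,490,0),bot=(484,245,0),lipcorner=(497,540,.045),disc=(130,210,.05),discb=(130,210,.055)).items(): q=r(*p);print(n,q,E@(q-O))
h=ray(C,269,223,.113)[:2];b=ray(C,278,206,.065)[:2]
print(h,E@(h-O),b,E@(b-O))
E
```

```text
pad [ 0.5075 -0.1442] [-0.0021 -0.1331]
padA [ 0.4938 -0.1459] [-0.0159 -0.1337]
padB [ 0.522  -0.1427] [ 0.0125 -0.1329]
top0 [ 0.4436 -0.1294] [-0.0645 -0.1129]
top [ 0.5059 -0.1231] [-0.0019 -0.112 ]
top1 [ 0.5841 -0.1147] [ 0.0768 -0.1103]
bot1 [ 0.5859 -0.1126] [ 0.0787 -0.1084]
bot [ 0.5034 -0.1218] [-0.0043 -0.1105]
lipcorner [ 0.5937 -0.1131] [ 0.0864 -0.1096]
disc [ 0.5071 -0.2341] [-0.0103 -0.2226]
discb [ 0.5075 -0.2334] [-0.0099 -0.222 ]
[ 0.6223 -0.2227] [ 0.1054 -0.2212] [ 0.6238 -0.221 ] [ 0.1072 -0.2196]
```

carry_out:
  series:
    - {"tx": -0.1,"ty": -0.18,"tz": 0,"rx": 0,"ry": 0,"rz": 0}
    - {"tx": -0.1,"ty": -0.18,"tz": 0.2,"rx": 0,"ry": 0,"rz": 0}
    - {"tx": -0.1,"ty": -0.18,"tz": 0.4,"rx": 0,"ry": 0,"rz": 0}
    - {"tx": -0.1,"ty": -0.18,"tz": 0.55,"rx": 0,"ry": 0,"rz": 0}
    - {"tx": -0.1,"ty": -0.18,"tz": 0.68,"rx": 0,"ry": 0,"rz": 0}
    - {"tx": -0.1,"ty": -0.18,"tz": 0.68,"rx": 0,"ry": 0,"rz": 0}
  claw: 0.55

```text
t: 10.05
position: [0.6226, -0.222, 0.0717]
orientation: [[-0.996, -0.092, 0.009], [-0.092, 0.996, 0.0], [-0.009, -0.0, -1.0]]
force: [-0.0, -0.1, 1.0]
gripper_width: 0.047
```

carry_out:
  series:
    - {"tx": 0,"ty": 0,"tz": 0,"rx": 0,"ry": 0,"rz": 0}
    - {"tx": 0,"ty": 0,"tz": 0,"rx": 0,"ry": 0,"rz": 0}
    - {"tx": 0,"ty": 0,"tz": 0,"rx": 0,"ry": 0,"rz": 0}
    - {"tx": 0,"ty": 0,"tz": 0,"rx": 0,"ry": 0,"rz": 0}
  claw: 0
  force: 20

```text
t: 10.55
position: [0.6232, -0.2223, 0.0729]
orientation: [[-0.996, -0.092, 0.01], [-0.092, 0.996, -0.0], [-0.01, -0.001, -1.0]]
force: [-1.1, -0.2, 6.6]
gripper_width: 0.0194
```

```bash
cat >> h.py <<'E'
def arc(P,dphi,n,z=None,k0=0):
    # rotate tool about pivot P clockwise by dphi in n steps
    s=manip.sense(); R=s['orientation']; p=s['position']
    for k in range(1,n+1):
        a=-dphi*k/n; c,w=np.cos(a),np.sin(a); v=p[:2]-P; q=np.array([P[0]+c*v[0]-w*v[1],P[1]+w*v[0]+c*v[1],p[2]])
        print(np.r_[R.T@(q-p)/.2,-a/(np.pi/2)].round(3))
E
python3 - <<'E'
from h import *
go((.623,-.222,.073),185)
arc(np.array([.5135,-.2325]),.8,8)
E
```

```text
now [ 0.6232 -0.2223  0.0729] th -174.7 F [-1.0862 -0.2141  6.6114] w 0.0194 t 10.6 | move t [ 0.001  0.002 -0.001] r [-0.001  0.006  0.003]
[ 0.003 -0.055  0.     0.064]
[ 0.011 -0.109  0.     0.127]
[ 0.025 -0.163 -0.     0.191]
[ 0.043 -0.214 -0.     0.255]
[ 0.067 -0.264 -0.     0.318]
[ 0.096 -0.311 -0.001  0.382]
[ 0.129 -0.355 -0.001  0.446]
[ 0.167 -0.395 -0.001  0.509]
```

carry_out:
  series:
    - {"tx": 0.003,"ty": -0.055,"tz": -0.005,"rx": 0,"ry": 0,"rz": 0.064}
    - {"tx": 0.011,"ty": -0.109,"tz": -0.005,"rx": 0,"ry": 0,"rz": 0.127}
    - {"tx": 0.025,"ty": -0.163,"tz": -0.005,"rx": 0,"ry": 0,"rz": 0.191}
    - {"tx": 0.043,"ty": -0.214,"tz": -0.005,"rx": 0,"ry": 0,"rz": 0.255}
    - {"tx": 0.043,"ty": -0.214,"tz": -0.005,"rx": 0,"ry": 0,"rz": 0.255}

```text
t: 11.18
position: [0.616, -0.2656, 0.0729]
orientation: [[-0.952, 0.305, 0.004], [0.305, 0.952, 0.002], [-0.004, 0.003, -1.0]]
force: [-11.6, -0.1, 2.4]
gripper_width: 0.0197
```

```bash
python3 - <<'E'
from h import *
go((.623,-.222,.073),185)
arc(np.array([.5135,-.2325]),.4,4)
E
```

```text
now [ 0.616  -0.2656  0.0729] th 162.2 F [-11.6121  -0.1075   2.3867] w 0.0197 t 11.2 | move t [0.033 0.218 0.   ] r [ 0.001  0.003 -0.253]
[ 0.003 -0.054 -0.     0.064]
[ 0.011 -0.107 -0.     0.127]
[ 0.024 -0.159 -0.001  0.191]
[ 0.043 -0.21  -0.001  0.255]
```

carry_out:
  series:
    - {"tx": 0.013,"ty": -0.054,"tz": 0,"rx": 0,"ry": 0,"rz": 0.064}
    - {"tx": 0.021,"ty": -0.107,"tz": 0,"rx": 0,"ry": 0,"rz": 0.127}
    - {"tx": 0.036,"ty": -0.159,"tz": 0,"rx": 0,"ry": 0,"rz": 0.191}
    - {"tx": 0.056,"ty": -0.208,"tz": 0,"rx": 0,"ry": 0,"rz": 0.255}
    - {"tx": 0.056,"ty": -0.208,"tz": 0,"rx": 0,"ry": 0,"rz": 0.255}

```text
t: 11.8
position: [0.5924, -0.3025, 0.073]
orientation: [[-0.758, 0.652, 0.005], [0.652, 0.758, 0.001], [-0.003, 0.004, -1.0]]
force: [-0.4, -3.4, 0.5]
gripper_width: 0.0195
```

```bash
python3 - <<'E'
from h import *
s=manip.sense()
go((.623,-.222,.073),185,s)
arc(np.array([.512,-.2325]),.2,4)
im=manip.snapshot('wrist');cv2.imwrite('pics/w4.png',im[:,:,::-1])
np.savez('w4.npz',R=s['orientation'],p=s['position'])
E
```

```text
now [ 0.5924 -0.3025  0.073 ] th 139.3 F [-0.42   -3.3743  0.5031] w 0.0195 t 11.8 | move t [0.147 0.405 0.001] r [ 0.001  0.003 -0.508]
[ 0.001 -0.027 -0.     0.032]
[ 0.003 -0.053 -0.     0.064]
[ 0.006 -0.08  -0.     0.095]
[ 0.011 -0.106 -0.     0.127]
```

View pics/w4.png

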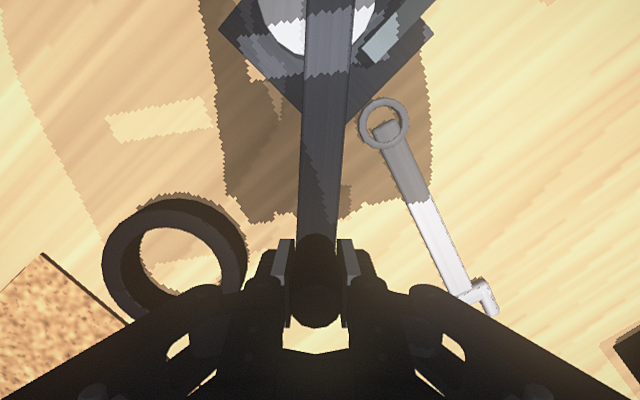

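Lever gripped at (317,280), and the bar runs straight up the picture. The tape is clear. The chord between the two handle positions gives a 0.80 rad turn. Next I'll check the pad-to-crate gap from above.

```bash
python3 - <<'E'
from h import *
im=manip.snapshot('top');a=cv2.resize(im[190:260,340:440],None,fx=6,fy=6,interpolation=2)
im=manip.snapshot('scene');b=cv2.resize(im[150:220,190:290],None,fx=6,fy=6,interpolation=2)
cv2.imwrite('pics/g.png',np.vstack([a,b])[:,:,::-1][:,:, :][::1][:840])
cv2.imwrite('pics/g.png',cv2.resize(np.hstack([a,b])[:,:,::-1],(800,280)))
E
```

```text
(no output)
```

View pics/g.png

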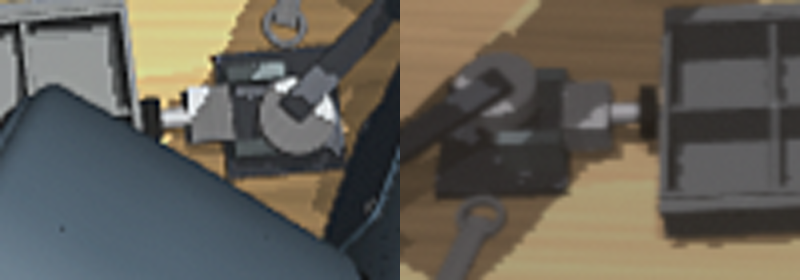

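The gap left is about 2 mm in both views, which agrees with 21.5 − 0.80·24 ≈ 2.3 mm. Turn 0.24 rad more, for a compression of about 3.5 mm.

carry_out:
  series:
    - {"tx": 0.001,"ty": -0.033,"tz": 0,"rx": 0,"ry": 0,"rz": 0.038}
    - {"tx": 0.004,"ty": -0.065,"tz": 0,"rx": 0,"ry": 0,"rz": 0.076}
    - {"tx": 0.009,"ty": -0.097,"tz": 0,"rx": 0,"ry": 0,"rz": 0.115}
    - {"tx": 0.015,"ty": -0.13,"tz": 0,"rx": 0,"ry": 0,"rz": 0.153}
    - {"tx": 0.015,"ty": -0.13,"tz": 0,"rx": 0,"ry": 0,"rz": 0.153}
    - {"tx": 0.015,"ty": -0.13,"tz": 0,"rx": 0,"ry": 0,"rz": 0.153}

```text
t: 12.7
position: [0.573, -0.3185, 0.0728]
orientation: [[-0.584, 0.812, 0.002], [0.812, 0.584, 0.003], [0.001, 0.003, -1.0]]
force: [-6.4, 4.5, 6.3]
gripper_width: 0.0196
```

```bash
python3 - <<'E'
from h import *
s=manip.sense();go((.623,-.222,.073),185,s)
print(2*np.arcsin(np.linalg.norm(s['position'][:2]-[.5924,-.3025])/.22),2*np.arcsin(np.linalg.norm(s['position'][:2]-[.6230,-.222])/.22))
E
```

```text
now [ 0.573  -0.3185  0.0728] th 125.8 F [-6.3547  4.5477  6.3323] w 0.0196 t 12.7 | move t [0.246 0.485 0.001] r [ 0.002  0.001 -0.658]
0.22959505209832176 1.0339934587215955
```

carry_out:
  series:
    - {"tx": 0,"ty": 0,"tz": 0,"rx": 0,"ry": 0,"rz": 0}
    - {"tx": 0,"ty": 0,"tz": 0,"rx": 0,"ry": 0,"rz": 0}
    - {"tx": 0,"ty": 0,"tz": 0,"rx": 0,"ry": 0,"rz": 0}
    - {"tx": 0,"ty": 0,"tz": -0.25,"rx": 0,"ry": 0,"rz": 0}
    - {"tx": 0,"ty": 0,"tz": -0.5,"rx": 0,"ry": 0,"rz": 0}
    - {"tx": 0,"ty": 0,"tz": -0.7,"rx": 0,"ry": 0,"rz": 0}
    - {"tx": 0,"ty": 0,"tz": -0.7,"rx": 0,"ry": 0,"rz": 0}
  claw: 0.45

```text
t: 13.58
position: [0.5739, -0.3197, 0.2165]
orientation: [[-0.584, 0.811, 0.007], [0.811, 0.584, -0.001], [-0.005, 0.006, -1.0]]
force: [0.1, 0.1, -0.3]
gripper_width: 0.0385
```

```bash
python3 - <<'E'
from h import *
go((.59,-.16,.22),185)
E
```

```text
now [ 0.5739 -0.3197  0.2165] th 125.8 F [ 0.1297  0.0639 -0.3092] w 0.0385 t 13.6 | move t [ 0.601  0.532 -0.017] r [ 0.002  0.005 -0.658]
```

carry_out:
  series:
    - {"tx": 0.15,"ty": 0.13,"tz": 0,"rx": 0,"ry": 0,"rz": -0.11}
    - {"tx": 0.3,"ty": 0.26,"tz": 0,"rx": 0,"ry": 0,"rz": -0.22}
    - {"tx": 0.45,"ty": 0.4,"tz": 0,"rx": 0,"ry": 0,"rz": -0.33}
    - {"tx": 0.6,"ty": 0.53,"tz": 0,"rx": 0,"ry": 0,"rz": -0.44}
    - {"tx": 0.6,"ty": 0.53,"tz": 0,"rx": 0,"ry": 0,"rz": -0.55}
    - {"tx": 0.6,"ty": 0.53,"tz": 0,"rx": 0,"ry": 0,"rz": -0.658}
    - {"tx": 0.6,"ty": 0.53,"tz": 0,"rx": 0,"ry": 0,"rz": -0.658}

```text
t: 14.45
position: [0.5895, -0.1601, 0.2155]
orientation: [[-0.996, -0.086, 0.006], [-0.086, 0.996, -0.0], [-0.006, -0.001, -1.0]]
force: [0.2, -0.2, 0.8]
gripper_width: 0.0385
```

```bash
python3 - <<'E'
from h import *
s=manip.sense();go((.59,-.16,.22),185,s)
im=manip.snapshot('wrist');crop(im,180,0,640,260,1.7,'w5.png')
np.savez('w5.npz',R=s['orientation'],p=s['position'])
E
```

```text
now [ 0.5895 -0.1601  0.2155] th -175.1 F [ 0.2427 -0.1594  0.8454] w 0.0385 t 14.4 | move t [-0.003  0.    -0.023] r [-0.     0.004 -0.001]
```

View pics/w5.png

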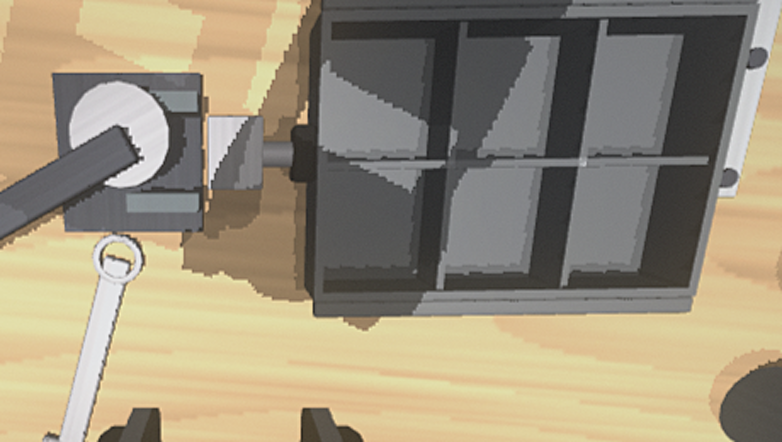

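The pad touches the crate wall at (312,152); the crate sits against the fence at right, bolts at (757,58). I'll measure rod exposure before and after from row profiles to estimate compression.

```bash
python3 - <<'E'
from h import *
w3=cv2.imread('pics/w3.png',0); w5=cv2.imread('pics/w5.png',0)
for r in (79,82,85): print(w3[r,325:382])
for r in (147,152,157): print(w5[r,220:345:1])
E
```

```text
[ 98  98 100 101  98  99 114 129 129 129 130 126 125 127 126 117 107 125
 122 122 122 123 121 120 121 126 123 123 122 121 121 121 121 120 124 117
  56  45  57  60  60  59  57  57  58  59  55  53  45  88 177 211 204 203
 202 203 203]
[ 98  97  95 109 133 130 127 126 130 129 127 124 127 125 124 114 106 126
 126 124 124 123 125 124 125 124 125 124 125 127 124 127 125 126 128 120
  50  45  48  48  48  50  50  51  57  57  56  56  44 121 225 209 206 205
 205 203 204]
[ 98  98  95 103 130 127 126 124 129 129 127 126 125 125 126 109  90 107
 106 108 106 108 107 107 107 107 106 106 107 105 105 108 108 108 113 103
  40  44  49  50  49  50  48  46  49  49  48  47  45  73 120 142 211 203
 204 204 202]
[214 210 209 211 217 216 216 155  75  62  87  96 100  99 100 101 101 102
 101 100 100 101 101  98 100 105 120 131 130 128 131 132 131 132 131 129
 127 127 128 128 128 123 115 114 116 115 114 114 114 113 113 112 112 113
 114 113 113 115 115 113 112 112 114 114 113 113 114 112 112 115 116 110
  94  69  47  39  47  48  48  50  50  49  48  47  47  47  47  48  48  49
  50  49  47  45  42  43  49  61  71
[... 422 characters left out ...]
9  49  48  48  48  48  48  48  47  47  47  47  47
  48  50  48  45  43  45  53  67  80  89  90  86  80  76  75  77  71  68
  69  83 101 103  98  96  98 105 125 144 144 140 139 138 139 138 138]
[222 222 196 157 113  88  95 101 101 103 105 104 102 101  99  98 100 101
  98  98  99  99 100 101 114 130 132 128 130 131 131 131 130 130 129 127
 127 127 129 129 127 120 112 114 120 119 119 120 119 118 117 118 118 119
 120 120 119 117 118 121 119 116 115 115 117 117 116 118 120 120 122 117
  88  57  46  43  48  49  49  48  48  47  48  48  49  48  46  46  48  48
  47  46  45  46  44  46  51  65  81  90  90  87  86  88  88  86  82  76
  70  68  70  70  69  69  67  65  62  60  59  58  58  56  56  61  76]
```

The profile gives about 1.7 mm compression, while the angle gives about 3.3 mm. Both are in the band, but the first is near its low edge, so I'll return to the handle and add 0.06 rad.

```bash
python3 - <<'E'
from h import *
go((.5735,-.319,.2155),125.8)
E
```

```text
now [ 0.5895 -0.1603  0.2157] th -175.2 F [-0.1403  0.3154 -0.6223] w 0.0385 t 14.5 | move t [ 0.146 -0.784  0.   ] r [0.002 0.004 0.655]
```

carry_out:
  series:
    - {"tx": 0.03,"ty": -0.2,"tz": 0,"rx": 0,"ry": 0,"rz": 0.11}
    - {"tx": 0.06,"ty": -0.4,"tz": 0,"rx": 0,"ry": 0,"rz": 0.22}
    - {"tx": 0.1,"ty": -0.6,"tz": 0,"rx": 0,"ry": 0,"rz": 0.33}
    - {"tx": 0.146,"ty": -0.784,"tz": 0,"rx": 0,"ry": 0,"rz": 0.44}
    - {"tx": 0.146,"ty": -0.784,"tz": 0,"rx": 0,"ry": 0,"rz": 0.55}
    - {"tx": 0.146,"ty": -0.784,"tz": 0,"rx": 0,"ry": 0,"rz": 0.655}
    - {"tx": 0.146,"ty": -0.784,"tz": 0,"rx": 0,"ry": 0,"rz": 0.655}
    - {"tx": 0.146,"ty": -0.784,"tz": 0,"rx": 0,"ry": 0,"rz": 0.655}

```text
t: 15.5
position: [0.5734, -0.3189, 0.2153]
orientation: [[-0.587, 0.81, 0.006], [0.81, 0.587, 0.0], [-0.003, 0.005, -1.0]]
force: [-0.2, 0.3, -0.1]
gripper_width: 0.0383
```

carry_out:
  series:
    - {"tx": 0,"ty": 0,"tz": 0.2,"rx": 0,"ry": 0,"rz": 0}
    - {"tx": 0,"ty": 0,"tz": 0.4,"rx": 0,"ry": 0,"rz": 0}
    - {"tx": 0,"ty": 0,"tz": 0.6,"rx": 0,"ry": 0,"rz": 0}
    - {"tx": 0,"ty": 0,"tz": 0.71,"rx": 0,"ry": 0,"rz": 0}
    - {"tx": 0,"ty": 0,"tz": 0.71,"rx": 0,"ry": 0,"rz": 0}
    - {"tx": 0,"ty": 0,"tz": 0.71,"rx": 0,"ry": 0,"rz": 0}

```text
t: 16.25
position: [0.5748, -0.3192, 0.0746]
orientation: [[-0.588, 0.809, 0.007], [0.809, 0.588, -0.001], [-0.005, 0.005, -1.0]]
force: [0.7, -0.4, 1.0]
gripper_width: 0.0384
```

```bash
python3 - <<'E'
from h import *
go((.573,-.3185,.073),125.8)
E
```

```text
now [ 0.5748 -0.3192  0.0746] th 126.0 F [ 0.735  -0.3896  0.9614] w 0.0384 t 16.2 | move t [ 0.008 -0.005  0.008] r [0.003 0.003 0.002]
```

carry_out:
  series:
    - {"tx": 0.008,"ty": -0.005,"tz": 0.005,"rx": 0,"ry": 0,"rz": 0}
    - {"tx": 0.008,"ty": -0.005,"tz": 0.005,"rx": 0,"ry": 0,"rz": 0}
    - {"tx": 0.008,"ty": -0.005,"tz": 0.005,"rx": 0,"ry": 0,"rz": 0}
    - {"tx": 0.008,"ty": -0.005,"tz": 0.005,"rx": 0,"ry": 0,"rz": 0}
    - {"tx": 0.009,"ty": -0.02,"tz": 0.005,"rx": 0,"ry": 0,"rz": 0.02}
    - {"tx": 0.009,"ty": -0.038,"tz": 0.005,"rx": 0,"ry": 0,"rz": 0.04}
    - {"tx": 0.009,"ty": -0.038,"tz": 0.005,"rx": 0,"ry": 0,"rz": 0.04}
    - {"tx": 0.009,"ty": -0.038,"tz": 0.005,"rx": 0,"ry": 0,"rz": 0.04}
  claw: 0

```text
t: 17.25
position: [0.568, -0.3222, 0.0748]
orientation: [[-0.536, 0.844, 0.008], [0.844, 0.536, -0.001], [-0.006, 0.006, -1.0]]
force: [-1.1, 3.1, 8.5]
gripper_width: 0.0193
```

carry_out:
  series:
    - {"tx": 0,"ty": 0,"tz": 0,"rx": 0,"ry": 0,"rz": 0}
    - {"tx": 0,"ty": 0,"tz": 0,"rx": 0,"ry": 0,"rz": 0}
    - {"tx": 0,"ty": 0,"tz": 0,"rx": 0,"ry": 0,"rz": 0}
    - {"tx": 0,"ty": 0,"tz": -0.25,"rx": 0,"ry": 0,"rz": 0}
    - {"tx": 0,"ty": 0,"tz": -0.5,"rx": 0,"ry": 0,"rz": 0}
    - {"tx": 0,"ty": 0,"tz": -0.7,"rx": 0,"ry": 0,"rz": 0}
    - {"tx": 0,"ty": 0,"tz": -0.7,"rx": 0,"ry": 0,"rz": 0}
  claw: 0.45

```text
t: 18.12
position: [0.5679, -0.3228, 0.2183]
orientation: [[-0.536, 0.844, 0.013], [0.844, 0.536, -0.005], [-0.011, 0.009, -1.0]]
force: [0.0, 0.5, -0.4]
gripper_width: 0.0386
```

```bash
python3 - <<'E'
from h import *
s=manip.sense(); go((.5895,-.1601,.2155),184.9)
E
```

```text
now [ 0.5679 -0.3228  0.2183] th 122.4 F [ 0.0245  0.5209 -0.4123] w 0.0386 t 18.1 | move t [0.629 0.527 0.012] r [ 0.001  0.009 -0.694]
```

carry_out:
  series:
    - {"tx": 0.15,"ty": 0.13,"tz": 0,"rx": 0,"ry": 0,"rz": -0.11}
    - {"tx": 0.3,"ty": 0.26,"tz": 0,"rx": 0,"ry": 0,"rz": -0.22}
    - {"tx": 0.45,"ty": 0.4,"tz": 0,"rx": 0,"ry": 0,"rz": -0.33}
    - {"tx": 0.63,"ty": 0.53,"tz": 0.01,"rx": 0,"ry": 0,"rz": -0.44}
    - {"tx": 0.63,"ty": 0.53,"tz": 0.01,"rx": 0,"ry": 0,"rz": -0.55}
    - {"tx": 0.63,"ty": 0.53,"tz": 0.01,"rx": 0,"ry": 0.01,"rz": -0.69}
    - {"tx": 0.63,"ty": 0.53,"tz": 0.01,"rx": 0,"ry": 0.01,"rz": -0.694}
    - {"tx": 0.63,"ty": 0.53,"tz": 0.01,"rx": 0,"ry": 0.01,"rz": -0.694}

```text
t: 19.12
position: [0.5896, -0.1595, 0.2147]
orientation: [[-0.996, -0.084, -0.002], [-0.085, 0.996, 0.003], [0.002, 0.003, -1.0]]
force: [-0.1, 0.0, -0.2]
gripper_width: 0.0384
```

```bash
python3 - <<'E'
from h import *
s=manip.sense();go((.55,.15,.22),95,s)
im=manip.snapshot('wrist');crop(im,180,0,640,260,1.7,'w6.png')
w=cv2.imread('pics/w6.png',0)
for r in (147,152,157): print(w[r,250:325])
a=.0865; ex=np.array([np.cos(a),np.sin(a)]); ey=np.array([-ex[1],ex[0]]); C=cam('wrist',s)
im=manip.snapshot('top'); cv2.imwrite('pics/t6.png',im[:,:,::-1])
# caps in top view: dark blobs
g=im.max(2); roi=np.zeros_like(g); roi[140:262,134:284]=(g[140:262,134:284]<60)*255
n,_,st,ce=cv2.connectedComponentsWithStats(roi)
T=cam('top')
for i in range(1,n):
    if st[i,4]>40: print(ce[i].round(1),st[i],ray(T,*ce[i],.098)[:2])
E
```

```text
now [ 0.5896 -0.1595  0.2147] th -175.2 F [-0.0733  0.0488 -0.2355] w 0.0384 t 19.1 | move t [ 0.066  1.559 -0.022] r [ 0.001 -0.002  0.998]
[130 132 132 131 129 128 127 128 129 129 129 124 116 107 103 105 106 104
 105 106 106 105 104 104 105 106 106 106 107 107 106 105 105 106 107 106
 106 108 109 108  76  39  37  47  49  50  49  49  48  50  50  49  50  51
  50  51  52  53  53  54  53  50  43  39  59  98 142 164 151 147 147 146
 147 148 148]
[131 131 131 130 130 129 128 127 127 126 125 120 114 117 123 123 123 124
 124 123 122 122 123 123 123 122 122 121 121 123 124 125 123 123 124 122
 121 125 127 127  90  45  38  45  47  49  50  50  49  47  45  46  46  46
  48  48  47  48  49  47  43  42  41  44  66 103 144 165 154 149 149 149
 149 149 144]
[131 132 131 128 127 128 127 127 129 129 125 117 113 119 129 128 126 128
 128 128 126 125 126 125 124 125 126 128 128 127 127 125 125 126 128 126
 125 129 131 129  88  41  35  45  48  49  48  47  48  47  45  44  46  48
  46  45  47  47  44  45  46  43  43  46  52  63  75  80  76  74  73  73
  76  80  95]
[212.6 167.1] [206 161  14  13 129] [0.6394 0.3175]
[173.9 172. ] [167 166  15  13 145] [0.6262 0.4203]
[248.7 201.4] [243 195  13  13 117] [0.5469 0.2185]
[182.2 207.6] [175 202  15  12 141] [0.5304 0.3927]
[144.5 209.4] [137 204  16  12 152] [0.5256 0.4917]
[209.8 230.5] [203 225  15  12 134] [0.4702 0.3177]
[246.1 239.7] [240 234  13  12 112] [0.4463 0.2224]
```

Rod exposure shrank by a further 1.3 px, so compression is about 3 mm by profile and about 4.5 mm by angle, inside the band either way. All five bottles are still in place. Next, check the crate's pose from w5.

```bash
python3 - <<'E'
from h import *
d=np.load('w5.npz'); C=cam('wrist',dict(orientation=d['R'],position=d['p']))
r=lambda u,v,z: ray(C,180+(u+.5)/1.7-.5,(v+.5)/1.7-.5,z)[:2]
j1,j2=r(449,161,.04),r(584,160,.04); f1,f2=r(314,316,.045),r(691,311,.045)
print(j1,j2,(j1+j2)/2,f1,f2,(f1+f2)/2)
dd=j2-j1; print(np.linalg.norm(dd),np.arctan2(-dd[0],dd[1]),np.arctan2(-(f2-f1)[0],(f2-f1)[1]))
a=.09; E=np.array([[np.cos(a),np.sin(a)],[-np.sin(a),np.cos(a)]])
print('origin from lip',(f1+f2)/2-.084*E[0])
O=((j1+j2)/2+(f1+f2)/2-.084*E[0])/2*.67+np.array([.4981,-.0114])*.33
print('O',O)
for x in(.0355,-.0355):
  for y in (-.0705,0,.0705): print(x,y,O+x*E[0]+y*E[1])
go((.6394,.3175,.18),95)
E
```

```text
[ 0.5032 -0.0493] [0.4965 0.0233] [ 0.4999 -0.013 ] [ 0.5941 -0.112 ] [0.5727 0.103 ] [ 0.5834 -0.0045]
0.07295170507143038 0.09258550304426116 0.09925172597975125
origin from lip [ 0.4997 -0.012 ]
O [ 0.4992 -0.0121]
0.0355 -0.0705 [ 0.5409 -0.0792]
0.0355 0 [ 0.5346 -0.009 ]
0.0355 0.0705 [0.5283 0.0613]
-0.0355 -0.0705 [ 0.4702 -0.0855]
-0.0355 0 [ 0.4639 -0.0153]
-0.0355 0.0705 [0.4575 0.0549]
now [ 0.5897 -0.1595  0.2151] th -175.2 F [ 0.8196 -0.0926 -0.1419] w 0.0383 t 19.2 | move t [-0.448  2.355  0.181] r [ 0.001 -0.002  0.998]
```

carry_out:
  series:
    - {"tx": 0.02,"ty": 0.25,"tz": 0,"rx": 0,"ry": 0,"rz": 0.11}
    - {"tx": 0.05,"ty": 0.5,"tz": 0,"rx": 0,"ry": 0,"rz": 0.22}
    - {"tx": 0.05,"ty": 0.75,"tz": 0,"rx": 0,"ry": 0,"rz": 0.33}
    - {"tx": 0.05,"ty": 1,"tz": 0,"rx": 0,"ry": 0,"rz": 0.44}
    - {"tx": 0.05,"ty": 1,"tz": 0,"rx": 0,"ry": 0,"rz": 0.55}
    - {"tx": 0.05,"ty": 1,"tz": 0,"rx": 0,"ry": 0,"rz": 0.66}
    - {"tx": 0.05,"ty": 1,"tz": 0,"rx": 0,"ry": 0,"rz": 0.77}
    - {"tx": 0.05,"ty": 1,"tz": 0,"rx": 0,"ry": 0,"rz": 0.88}
  claw: 0.7

```text
t: 20.23
position: [0.5628, 0.0389, 0.2154]
orientation: [[-0.263, 0.965, -0.002], [0.965, 0.263, 0.002], [0.003, -0.001, -1.0]]
force: [0.5, -1.2, 0.1]
gripper_width: 0.0601
```

```bash
python3 - <<'E'
from h import *
go((.5469,.2185,.19),95)
E
```

```text
now [0.5628 0.0389 0.2154] th 105.2 F [ 0.532  -1.2339  0.1412] w 0.0601 t 20.2 | move t [0.887 0.159 0.129] r [-0.001 -0.002  0.114]
```

carry_out:
  series:
    - {"tx": 0.25,"ty": 0.05,"tz": 0.1,"rx": 0,"ry": 0,"rz": 0.11}
    - {"tx": 0.5,"ty": 0.1,"tz": 0.1,"rx": 0,"ry": 0,"rz": 0.114}
    - {"tx": 0.75,"ty": 0.159,"tz": 0.1,"rx": 0,"ry": 0,"rz": 0.114}
    - {"tx": 0.887,"ty": 0.159,"tz": 0.13,"rx": 0,"ry": 0,"rz": 0.114}
    - {"tx": 0.887,"ty": 0.159,"tz": 0.13,"rx": 0,"ry": 0,"rz": 0.114}
    - {"tx": 0.887,"ty": 0.159,"tz": 0.3,"rx": 0,"ry": 0,"rz": 0.114}

```text
t: 20.98
position: [0.5483, 0.2185, 0.1574]
orientation: [[-0.086, 0.996, 0.003], [0.996, 0.086, 0.004], [0.003, 0.003, -1.0]]
force: [0.9, -0.5, -1.1]
gripper_width: 0.0598
```

```bash
python3 - <<'E'
from h import *
s=manip.sense();go((.5469,.2185,.068),95,s)
im=manip.snapshot('wrist');cv2.imwrite('pics/w7.png',im[:,:,::-1])
print(proj(cam('wrist',s),(.5469,.2185,.1)))
E
```

```text
now [0.5483 0.2185 0.1574] th 94.9 F [ 0.8964 -0.4854 -1.0527] w 0.0598 t 21.0 | move t [-0.001 -0.008  0.447] r [ 0.002 -0.002 -0.001]
[311.9476 216.066 ]
```

View pics/w7.png

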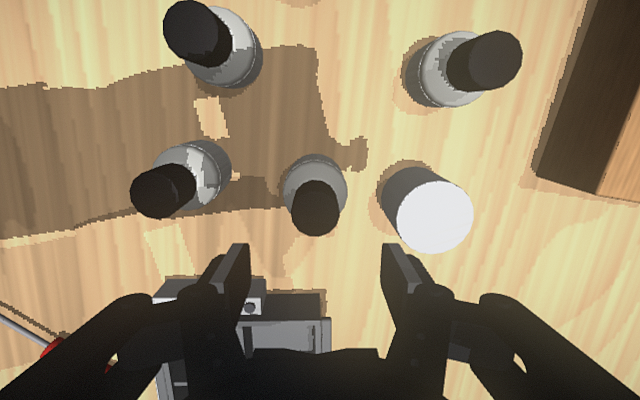

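The cap top of E is at (318,210), predicted (312,216), centred between the fingers. The tin at (435,215) is clear. Descend and grip.

carry_out:
  series:
    - {"tx": 0,"ty": 0,"tz": 0.15,"rx": 0,"ry": 0,"rz": 0}
    - {"tx": 0,"ty": 0,"tz": 0.3,"rx": 0,"ry": 0,"rz": 0}
    - {"tx": 0,"ty": 0,"tz": 0.445,"rx": 0,"ry": 0,"rz": 0}
    - {"tx": 0,"ty": 0,"tz": 0.445,"rx": 0,"ry": 0,"rz": 0}
    - {"tx": 0,"ty": 0,"tz": 0.445,"rx": 0,"ry": 0,"rz": 0}

```text
t: 21.65
position: [0.5459, 0.2171, 0.064]
orientation: [[-0.085, 0.996, -0.004], [0.996, 0.085, 0.001], [0.002, -0.004, -1.0]]
force: [1.5, 0.1, 0.4]
gripper_width: 0.0599
```

carry_out:
  series:
    - {"tx": 0,"ty": 0,"tz": 0,"rx": 0,"ry": 0,"rz": 0}
    - {"tx": 0,"ty": 0,"tz": 0,"rx": 0,"ry": 0,"rz": 0}
    - {"tx": 0,"ty": 0,"tz": 0,"rx": 0,"ry": 0,"rz": 0}
    - {"tx": 0,"ty": 0,"tz": 0,"rx": 0,"ry": 0,"rz": 0}
    - {"tx": 0,"ty": 0,"tz": -0.15,"rx": 0,"ry": 0,"rz": 0}
    - {"tx": 0,"ty": 0,"tz": -0.4,"rx": 0,"ry": 0,"rz": 0}
    - {"tx": 0,"ty": 0,"tz": -0.6,"rx": 0,"ry": 0,"rz": 0}
    - {"tx": 0,"ty": 0,"tz": -0.6,"rx": 0,"ry": 0,"rz": 0}
  claw: 0
  force: 30

```text
t: 22.65
position: [0.5476, 0.2174, 0.1873]
orientation: [[-0.085, 0.996, 0.002], [0.996, 0.085, 0.003], [0.003, 0.002, -1.0]]
force: [-0.0, -0.5, -2.1]
gripper_width: 0.031
```

```bash
python3 - <<'E'
from h import *
s=manip.sense();go((.5409,-.0792,.19),95,s)
E
```

```text
now [0.5476 0.2174 0.1873] th 94.9 F [-0.0305 -0.4888 -2.0577] w 0.0310 t 22.6 | move t [-1.475 -0.16  -0.018] r [ 0.001 -0.002 -0.001]
```

carry_out:
  series:
    - {"tx": -0.25,"ty": -0.03,"tz": 0,"rx": 0,"ry": 0,"rz": 0}
    - {"tx": -0.5,"ty": -0.06,"tz": 0,"rx": 0,"ry": 0,"rz": 0}
    - {"tx": -0.75,"ty": -0.09,"tz": 0,"rx": 0,"ry": 0,"rz": 0}
    - {"tx": -1,"ty": -0.12,"tz": 0,"rx": 0,"ry": 0,"rz": 0}
    - {"tx": -1,"ty": -0.12,"tz": 0,"rx": 0,"ry": 0,"rz": 0}

```text
t: 23.28
position: [0.54, 0.0134, 0.1856]
orientation: [[-0.081, 0.997, -0.0], [0.997, 0.081, 0.003], [0.003, 0.0, -1.0]]
force: [-0.5, 0.4, -1.6]
gripper_width: 0.0316
```

carry_out:
  series:
    - {"tx": -0.25,"ty": -0.02,"tz": 0,"rx": 0,"ry": 0,"rz": 0}
    - {"tx": -0.47,"ty": -0.04,"tz": 0,"rx": 0,"ry": 0,"rz": 0}
    - {"tx": -0.47,"ty": -0.04,"tz": 0,"rx": 0,"ry": 0,"rz": 0}
    - {"tx": -0.47,"ty": -0.04,"tz": 0,"rx": 0,"ry": 0,"rz": 0}

```text
t: 23.78
position: [0.5394, -0.08, 0.1847]
orientation: [[-0.082, 0.997, -0.001], [0.997, 0.082, 0.003], [0.003, -0.001, -1.0]]
force: [0.0, 0.7, -1.7]
gripper_width: 0.0314
```

```bash
python3 - <<'E'
from h import *
s=manip.sense();go((.5409,-.0792,.075),95,s)
E
```

```text
now [ 0.5394 -0.08    0.1847] th 94.7 F [ 0.0282  0.6678 -1.6586] w 0.0314 t 23.8 | move t [0.002 0.008 0.549] r [-0.001 -0.002 -0.004]
```

carry_out:
  series:
    - {"tx": 0,"ty": 0.008,"tz": 0.15,"rx": 0,"ry": 0,"rz": 0}
    - {"tx": 0,"ty": 0.008,"tz": 0.3,"rx": 0,"ry": 0,"rz": 0}
    - {"tx": 0,"ty": 0.008,"tz": 0.45,"rx": 0,"ry": 0,"rz": 0}
    - {"tx": 0,"ty": 0.008,"tz": 0.53,"rx": 0,"ry": 0,"rz": 0}
    - {"tx": 0,"ty": 0.008,"tz": 0.57,"rx": 0,"ry": 0,"rz": 0}
    - {"tx": 0,"ty": 0.008,"tz": 0.57,"rx": 0,"ry": 0,"rz": 0}

```text
t: 24.52
position: [0.541, -0.0792, 0.0709]
orientation: [[-0.082, 0.997, -0.001], [0.997, 0.082, 0.003], [0.004, -0.001, -1.0]]
force: [-0.2, -0.3, -1.2]
gripper_width: 0.031
```

carry_out:
  series:
    - {"tx": 0,"ty": 0,"tz": 0.01,"rx": 0,"ry": 0,"rz": 0}
    - {"tx": 0,"ty": 0,"tz": 0.01,"rx": 0,"ry": 0,"rz": 0}

```text
t: 24.78
position: [0.5414, -0.0793, 0.0695]
orientation: [[-0.082, 0.997, -0.0], [0.997, 0.082, 0.003], [0.003, 0.0, -1.0]]
force: [-0.2, 0.3, 0.6]
gripper_width: 0.0313
```

carry_out:
  series:
    - {"tx": 0,"ty": 0,"tz": 0,"rx": 0,"ry": 0,"rz": 0}
    - {"tx": 0,"ty": 0,"tz": 0,"rx": 0,"ry": 0,"rz": 0}
    - {"tx": 0,"ty": 0,"tz": 0,"rx": 0,"ry": 0,"rz": 0}
    - {"tx": 0,"ty": 0,"tz": -0.15,"rx": 0,"ry": 0,"rz": 0}
    - {"tx": 0,"ty": 0,"tz": -0.4,"rx": 0,"ry": 0,"rz": 0}
    - {"tx": 0,"ty": 0,"tz": -0.62,"rx": 0,"ry": 0,"rz": 0}
    - {"tx": 0,"ty": 0,"tz": -0.62,"rx": 0,"ry": 0,"rz": 0}
  claw: 0.6

```text
t: 25.65
position: [0.5429, -0.08, 0.1967]
orientation: [[-0.082, 0.997, 0.006], [0.997, 0.082, 0.002], [0.001, 0.006, -1.0]]
force: [-0.4, 0.1, -1.0]
gripper_width: 0.0513
```

```bash
cat >> h.py <<'E'
def caps():
    im=manip.snapshot('top'); g=im.max(2); roi=np.zeros_like(g); roi[140:262,120:290]=(g[140:262,120:290]<60)*255
    n,_,st,ce=cv2.connectedComponentsWithStats(roi); T=cam('top')
    for i in range(1,n):
        if st[i,4]>40:
            u,v=ce[i].astype(int); w=im[v+3:v+12,u+2:u+14].reshape(-1,3).astype(int); yel=(w[:,0]-w[:,2]>70).sum()
            print(ce[i].round(1),st[i,4],ray(T,*ce[i],.098)[:2],'yel',yel)
E
python3 - <<'E'
from h import *
caps()
go((.4463,.2224,.19),95)
E
```

```text
[212.6 167.3] 132 [0.6391 0.3175] yel 0
[173.8 172.1] 146 [0.6261 0.4203] yel 72
[260.4 179.1] 52 [0.6067 0.1891] yel 92
[121.1 190.9] 110 [0.575  0.5571] yel 81
[182.2 207.6] 141 [0.5304 0.3927] yel 0
[144.5 209.5] 154 [0.5254 0.4916] yel 75
[209.8 230.5] 134 [0.4702 0.3177] yel 0
[246.2 239.7] 121 [0.4461 0.2222] yel 8
now [ 0.5419 -0.0797  0.1946] th 94.7 F [ 0.2055 -0.799  -0.1244] w 0.0513 t 25.7 | move t [ 1.545 -0.352  0.026] r [ 0.002 -0.002 -0.003]
```

carry_out:
  series:
    - {"tx": 0.25,"ty": -0.06,"tz": 0,"rx": 0,"ry": 0,"rz": 0}
    - {"tx": 0.5,"ty": -0.12,"tz": 0,"rx": 0,"ry": 0,"rz": 0}
    - {"tx": 0.75,"ty": -0.17,"tz": 0,"rx": 0,"ry": 0,"rz": 0}
    - {"tx": 1,"ty": -0.23,"tz": 0,"rx": 0,"ry": 0,"rz": 0}
  claw: 0.7

```text
t: 26.2
position: [0.4784, 0.1171, 0.1936]
orientation: [[-0.082, 0.997, 0.0], [0.997, 0.082, 0.002], [0.002, 0.0, -1.0]]
force: [0.6, 0.3, -0.2]
gripper_width: 0.0595
```

carry_out:
  series:
    - {"tx": 0.3,"ty": -0.06,"tz": 0,"rx": 0,"ry": 0,"rz": 0}
    - {"tx": 0.55,"ty": -0.12,"tz": 0,"rx": 0,"ry": 0,"rz": 0}
    - {"tx": 0.55,"ty": -0.12,"tz": 0.1,"rx": 0,"ry": 0,"rz": 0}
    - {"tx": 0.55,"ty": -0.12,"tz": 0.2,"rx": 0,"ry": 0,"rz": 0}

```text
t: 26.7
position: [0.4445, 0.2253, 0.152]
orientation: [[-0.083, 0.997, -0.002], [0.997, 0.083, 0.002], [0.002, -0.001, -1.0]]
force: [-0.1, 0.2, 0.6]
gripper_width: 0.0598
```

```bash
python3 - <<'E'
from h import *
go((.4475,.2224,.068),95)
E
```

```text
now [0.4445 0.2253 0.152 ] th 94.8 F [-0.0935  0.1854  0.5599] w 0.0598 t 26.7 | move t [-0.016  0.014  0.42 ] r [-0.001 -0.001 -0.002]
```

carry_out:
  series:
    - {"tx": -0.016,"ty": 0.014,"tz": 0.1,"rx": 0,"ry": 0,"rz": 0}
    - {"tx": -0.016,"ty": 0.014,"tz": 0.25,"rx": 0,"ry": 0,"rz": 0}
    - {"tx": -0.016,"ty": 0.014,"tz": 0.4,"rx": 0,"ry": 0,"rz": 0}
    - {"tx": -0.016,"ty": 0.014,"tz": 0.415,"rx": 0,"ry": 0,"rz": 0}
    - {"tx": -0.016,"ty": 0.014,"tz": 0.415,"rx": 0,"ry": 0,"rz": 0}

```text
t: 27.32
position: [0.4474, 0.2225, 0.0691]
orientation: [[-0.083, 0.997, -0.002], [0.997, 0.083, 0.001], [0.002, -0.002, -1.0]]
force: [0.7, -0.2, 0.5]
gripper_width: 0.0596
```

carry_out:
  series:
    - {"tx": 0,"ty": 0,"tz": 0,"rx": 0,"ry": 0,"rz": 0}
    - {"tx": 0,"ty": 0,"tz": 0,"rx": 0,"ry": 0,"rz": 0}
    - {"tx": 0,"ty": 0,"tz": 0,"rx": 0,"ry": 0,"rz": 0}
    - {"tx": 0,"ty": 0,"tz": 0,"rx": 0,"ry": 0,"rz": 0}
    - {"tx": 0,"ty": 0,"tz": -0.15,"rx": 0,"ry": 0,"rz": 0}
    - {"tx": 0,"ty": 0,"tz": -0.4,"rx": 0,"ry": 0,"rz": 0}
    - {"tx": 0,"ty": 0,"tz": -0.6,"rx": 0,"ry": 0,"rz": 0}
    - {"tx": 0,"ty": 0,"tz": -0.6,"rx": 0,"ry": 0,"rz": 0}
  claw: 0

```text
t: 28.32
position: [0.4489, 0.2228, 0.1919]
orientation: [[-0.083, 0.997, 0.003], [0.997, 0.083, 0.003], [0.003, 0.004, -1.0]]
force: [-0.7, -0.6, -2.2]
gripper_width: 0.0313
```

```bash
python3 - <<'E'
from h import *
go((.4702,-.0855,.188),95)
E
```

```text
now [0.4489 0.2228 0.1919] th 94.8 F [-0.7412 -0.5692 -2.1863] w 0.0313 t 28.3 | move t [-1.545 -0.022  0.014] r [ 0.002 -0.002 -0.002]
```

carry_out:
  series:
    - {"tx": -0.25,"ty": -0.01,"tz": 0,"rx": 0,"ry": 0,"rz": 0}
    - {"tx": -0.5,"ty": -0.01,"tz": 0,"rx": 0,"ry": 0,"rz": 0}
    - {"tx": -0.75,"ty": -0.02,"tz": 0,"rx": 0,"ry": 0,"rz": 0}
    - {"tx": -1,"ty": -0.02,"tz": 0,"rx": 0,"ry": 0,"rz": 0}

```text
t: 28.82
position: [0.4608, 0.0216, 0.1901]
orientation: [[-0.083, 0.997, 0.002], [0.997, 0.083, 0.003], [0.003, 0.002, -1.0]]
force: [0.2, 1.0, -1.9]
gripper_width: 0.0316
```

carry_out:
  series:
    - {"tx": -0.3,"ty": 0,"tz": 0,"rx": 0,"ry": 0,"rz": 0}
    - {"tx": -0.54,"ty": 0,"tz": 0,"rx": 0,"ry": 0,"rz": 0}
    - {"tx": -0.54,"ty": 0,"tz": 0,"rx": 0,"ry": 0,"rz": 0}
    - {"tx": -0.54,"ty": 0,"tz": 0,"rx": 0,"ry": 0,"rz": 0}

```text
t: 29.32
position: [0.4692, -0.0856, 0.1888]
orientation: [[-0.083, 0.997, 0.0], [0.997, 0.083, 0.004], [0.004, 0.0, -1.0]]
force: [0.2, -0.4, -0.4]
gripper_width: 0.0311
```

```bash
python3 - <<'E'
from h import *
go((.4702,-.0855,.075),95)
E
```

```text
now [ 0.4692 -0.0856  0.1888] th 94.8 F [ 0.1715 -0.4118 -0.4151] w 0.0311 t 29.3 | move t [-0.002  0.005  0.569] r [ 0.    -0.003 -0.003]
```

carry_out:
  series:
    - {"tx": 0,"ty": 0.004,"tz": 0.15,"rx": 0,"ry": 0,"rz": 0}
    - {"tx": 0,"ty": 0.004,"tz": 0.3,"rx": 0,"ry": 0,"rz": 0}
    - {"tx": 0,"ty": 0.004,"tz": 0.45,"rx": 0,"ry": 0,"rz": 0}
    - {"tx": 0,"ty": 0.004,"tz": 0.53,"rx": 0,"ry": 0,"rz": 0}
    - {"tx": 0,"ty": 0.004,"tz": 0.57,"rx": 0,"ry": 0,"rz": 0}
    - {"tx": 0,"ty": 0.004,"tz": 0.58,"rx": 0,"ry": 0,"rz": 0}
    - {"tx": 0,"ty": 0.004,"tz": 0.58,"rx": 0,"ry": 0,"rz": 0}

```text
t: 30.2
position: [0.4702, -0.0847, 0.0739]
orientation: [[-0.083, 0.997, 0.0], [0.997, 0.083, 0.004], [0.004, 0.001, -1.0]]
force: [-3.2, 2.4, 6.8]
gripper_width: 0.031
```

carry_out:
  series:
    - {"tx": 0,"ty": 0,"tz": 0.006,"rx": 0,"ry": 0,"rz": 0}
    - {"tx": 0,"ty": 0,"tz": 0.006,"rx": 0,"ry": 0,"rz": 0}

```text
t: 30.45
position: [0.4702, -0.0844, 0.0739]
orientation: [[-0.084, 0.996, 0.0], [0.996, 0.084, 0.004], [0.004, 0.001, -1.0]]
force: [-5.2, 1.5, 9.0]
gripper_width: 0.031
```

carry_out:
  series:
    - {"tx": 0,"ty": 0,"tz": 0,"rx": 0,"ry": 0,"rz": 0}
    - {"tx": 0,"ty": 0,"tz": 0,"rx": 0,"ry": 0,"rz": 0}
    - {"tx": 0,"ty": 0,"tz": 0,"rx": 0,"ry": 0,"rz": 0}
    - {"tx": 0,"ty": 0,"tz": -0.15,"rx": 0,"ry": 0,"rz": 0}
    - {"tx": 0,"ty": 0,"tz": -0.4,"rx": 0,"ry": 0,"rz": 0}
    - {"tx": 0,"ty": 0,"tz": -0.62,"rx": 0,"ry": 0,"rz": 0}
    - {"tx": 0,"ty": 0,"tz": -0.62,"rx": 0,"ry": 0,"rz": 0}
  claw: 0.6

```text
t: 31.32
position: [0.4716, -0.0853, 0.2008]
orientation: [[-0.084, 0.996, 0.006], [0.996, 0.084, 0.003], [0.002, 0.006, -1.0]]
force: [-0.3, -0.5, -0.7]
gripper_width: 0.0513
```

```bash
python3 - <<'E'
from h import *
caps()
im=manip.snapshot('top');cv2.imwrite('pics/t8.png',im[:,:,::-1])
go((.640,.3175,.21),95)
E
```

```text
[212.5 167.3] 133 [0.6391 0.3177] yel 0
[173.8 172.1] 146 [0.6261 0.4203] yel 71
[260.3 179.4] 70 [0.606  0.1892] yel 79
[121.1 190.8] 111 [0.5753 0.5572] yel 53
[182.3 207.7] 144 [0.5302 0.3925] yel 0
[144.5 209.5] 154 [0.5254 0.4916] yel 74
[209.8 230.5] 134 [0.4702 0.3177] yel 0
now [ 0.47   -0.0849  0.1976] th 94.8 F [ 0.7861  0.0675 -0.1469] w 0.0512 t 31.4 | move t [ 1.934  1.016 -0.053] r [ 0.001 -0.003 -0.002]
```

Next bottle A at (.640,.318).

carry_out:
  series:
    - {"tx": 0.2,"ty": 0.1,"tz": -0.05,"rx": 0,"ry": 0,"rz": 0}
    - {"tx": 0.45,"ty": 0.2,"tz": -0.05,"rx": 0,"ry": 0,"rz": 0}
    - {"tx": 0.7,"ty": 0.35,"tz": -0.05,"rx": 0,"ry": 0,"rz": 0}
    - {"tx": 0.97,"ty": 0.51,"tz": -0.05,"rx": 0,"ry": 0,"rz": 0}
  claw: 0.7

```text
t: 31.92
position: [0.5553, 0.1183, 0.2069]
orientation: [[-0.083, 0.997, -0.002], [0.997, 0.083, 0.004], [0.004, -0.001, -1.0]]
force: [0.3, -1.5, -0.3]
gripper_width: 0.0595
```

carry_out:
  series:
    - {"tx": 0.25,"ty": 0.13,"tz": 0,"rx": 0,"ry": 0,"rz": 0}
    - {"tx": 0.5,"ty": 0.26,"tz": 0,"rx": 0,"ry": 0,"rz": 0}
    - {"tx": 0.75,"ty": 0.4,"tz": 0,"rx": 0,"ry": 0,"rz": 0}
    - {"tx": 0.96,"ty": 0.51,"tz": 0,"rx": 0,"ry": 0,"rz": 0}
    - {"tx": 0.96,"ty": 0.51,"tz": 0.1,"rx": 0,"ry": 0,"rz": 0}
    - {"tx": 0.96,"ty": 0.51,"tz": 0.25,"rx": 0,"ry": 0,"rz": 0}
    - {"tx": 0.96,"ty": 0.51,"tz": 0.25,"rx": 0,"ry": 0,"rz": 0}

```text
t: 32.8
position: [0.639, 0.3169, 0.1532]
orientation: [[-0.083, 0.997, -0.008], [0.997, 0.083, 0.001], [0.002, -0.008, -1.0]]
force: [-1.0, 0.3, 0.2]
gripper_width: 0.06
```

```bash
python3 - <<'E'
from h import *
go((.641,.3177,.068),95)
E
```

```text
now [0.639  0.3169 0.1532] th 94.7 F [-0.957   0.2731  0.1827] w 0.0600 t 32.8 | move t [0.002 0.014 0.426] r [-0.005 -0.001 -0.003]
```

carry_out:
  series:
    - {"tx": 0,"ty": 0.012,"tz": 0.1,"rx": 0,"ry": 0,"rz": 0}
    - {"tx": 0,"ty": 0.012,"tz": 0.25,"rx": 0,"ry": 0,"rz": 0}
    - {"tx": 0,"ty": 0.012,"tz": 0.4,"rx": 0,"ry": 0,"rz": 0}
    - {"tx": 0,"ty": 0.012,"tz": 0.42,"rx": 0,"ry": 0,"rz": 0}
    - {"tx": 0,"ty": 0.012,"tz": 0.42,"rx": 0,"ry": 0,"rz": 0}

```text
t: 33.42
position: [0.6411, 0.3171, 0.0698]
orientation: [[-0.083, 0.997, -0.008], [0.997, 0.083, 0.001], [0.002, -0.008, -1.0]]
force: [0.7, 0.9, 0.3]
gripper_width: 0.0597
```

carry_out:
  series:
    - {"tx": 0,"ty": 0,"tz": 0,"rx": 0,"ry": 0,"rz": 0}
    - {"tx": 0,"ty": 0,"tz": 0,"rx": 0,"ry": 0,"rz": 0}
    - {"tx": 0,"ty": 0,"tz": 0,"rx": 0,"ry": 0,"rz": 0}
    - {"tx": 0,"ty": 0,"tz": 0,"rx": 0,"ry": 0,"rz": 0}
    - {"tx": 0,"ty": 0,"tz": -0.15,"rx": 0,"ry": 0,"rz": 0}
    - {"tx": 0,"ty": 0,"tz": -0.4,"rx": 0,"ry": 0,"rz": 0}
    - {"tx": 0,"ty": 0,"tz": -0.62,"rx": 0,"ry": 0,"rz": 0}
    - {"tx": 0,"ty": 0,"tz": -0.62,"rx": 0,"ry": 0,"rz": 0}
  claw: 0

```text
t: 34.42
position: [0.6434, 0.3176, 0.1982]
orientation: [[-0.083, 0.997, -0.002], [0.997, 0.083, 0.004], [0.004, -0.001, -1.0]]
force: [0.6, 0.0, -1.6]
gripper_width: 0.0313
```

```bash
python3 - <<'E'
from h import *
go((.5346,-.009,.19),95)
E
```

```text
now [0.6434 0.3176 0.1982] th 94.7 F [ 0.56    0.0005 -1.6287] w 0.0313 t 34.4 | move t [-1.583 -0.677  0.036] r [-0.001 -0.002 -0.003]
```

carry_out:
  series:
    - {"tx": -0.2,"ty": -0.1,"tz": 0,"rx": 0,"ry": 0,"rz": 0}
    - {"tx": -0.4,"ty": -0.2,"tz": 0,"rx": 0,"ry": 0,"rz": 0}
    - {"tx": -0.65,"ty": -0.3,"tz": 0,"rx": 0,"ry": 0,"rz": 0}
    - {"tx": -0.9,"ty": -0.4,"tz": 0,"rx": 0,"ry": 0,"rz": 0}

```text
t: 34.92
position: [0.5773, 0.1301, 0.1965]
orientation: [[-0.083, 0.997, -0.003], [0.997, 0.083, 0.003], [0.004, -0.003, -1.0]]
force: [0.8, -0.5, -1.8]
gripper_width: 0.031
```

carry_out:
  series:
    - {"tx": -0.25,"ty": -0.1,"tz": 0,"rx": 0,"ry": 0,"rz": 0}
    - {"tx": -0.5,"ty": -0.2,"tz": 0,"rx": 0,"ry": 0,"rz": 0}
    - {"tx": -0.68,"ty": -0.28,"tz": 0.03,"rx": 0,"ry": 0,"rz": 0}
    - {"tx": -0.68,"ty": -0.28,"tz": 0.03,"rx": 0,"ry": 0,"rz": 0}
    - {"tx": -0.68,"ty": -0.28,"tz": 0.03,"rx": 0,"ry": 0,"rz": 0}

```text
t: 35.55
position: [0.5326, -0.0097, 0.1897]
orientation: [[-0.083, 0.997, -0.004], [0.997, 0.083, 0.004], [0.004, -0.004, -1.0]]
force: [0.4, -0.4, -1.4]
gripper_width: 0.0313
```

```bash
python3 - <<'E'
from h import *
go((.5346,-.009,.075),95)
E
```

```text
now [ 0.5326 -0.0097  0.1897] th 94.7 F [ 0.3726 -0.3729 -1.3532] w 0.0313 t 35.5 | move t [0.001 0.012 0.573] r [-0.002 -0.003 -0.003]
```

carry_out:
  series:
    - {"tx": 0,"ty": 0.01,"tz": 0.15,"rx": 0,"ry": 0,"rz": 0}
    - {"tx": 0,"ty": 0.01,"tz": 0.3,"rx": 0,"ry": 0,"rz": 0}
    - {"tx": 0,"ty": 0.01,"tz": 0.45,"rx": 0,"ry": 0,"rz": 0}
    - {"tx": 0,"ty": 0.01,"tz": 0.53,"rx": 0,"ry": 0,"rz": 0}
    - {"tx": 0,"ty": 0.01,"tz": 0.57,"rx": 0,"ry": 0,"rz": 0}
    - {"tx": 0,"ty": 0.01,"tz": 0.58,"rx": 0,"ry": 0,"rz": 0}
    - {"tx": 0,"ty": 0.01,"tz": 0.58,"rx": 0,"ry": 0,"rz": 0}

```text
t: 36.42
position: [0.5349, -0.0087, 0.0751]
orientation: [[-0.083, 0.997, -0.002], [0.997, 0.083, 0.004], [0.004, -0.002, -1.0]]
force: [-3.4, 2.0, 8.1]
gripper_width: 0.0314
```

carry_out:
  series:
    - {"tx": 0,"ty": 0,"tz": 0.005,"rx": 0,"ry": 0,"rz": 0}
    - {"tx": 0,"ty": 0,"tz": 0.005,"rx": 0,"ry": 0,"rz": 0}

```text
t: 36.67
position: [0.5355, -0.0085, 0.0751]
orientation: [[-0.083, 0.997, -0.001], [0.997, 0.083, 0.004], [0.004, -0.0, -1.0]]
force: [-2.7, 1.8, 7.6]
gripper_width: 0.0315
```

carry_out:
  series:
    - {"tx": 0,"ty": 0,"tz": 0,"rx": 0,"ry": 0,"rz": 0}
    - {"tx": 0,"ty": 0,"tz": 0,"rx": 0,"ry": 0,"rz": 0}
    - {"tx": 0,"ty": 0,"tz": 0,"rx": 0,"ry": 0,"rz": 0}
    - {"tx": 0,"ty": 0,"tz": -0.15,"rx": 0,"ry": 0,"rz": 0}
    - {"tx": 0,"ty": 0,"tz": -0.4,"rx": 0,"ry": 0,"rz": 0}
    - {"tx": 0,"ty": 0,"tz": -0.62,"rx": 0,"ry": 0,"rz": 0}
    - {"tx": 0,"ty": 0,"tz": -0.62,"rx": 0,"ry": 0,"rz": 0}
  claw: 0.6

```text
t: 37.55
position: [0.5372, -0.0092, 0.2022]
orientation: [[-0.083, 0.997, 0.005], [0.997, 0.083, 0.003], [0.003, 0.006, -1.0]]
force: [0.3, -0.3, -0.6]
gripper_width: 0.0509
```

```bash
python3 - <<'E'
from h import *
caps()
go((.471,.3177,.2),95)
E
```

```text
[173.8 172.1] 146 [0.6261 0.4203] yel 71
[260.4 179.3] 70 [0.6062 0.1889] yel 83
[121.1 190.8] 111 [0.5753 0.5572] yel 55
[182.3 207.7] 144 [0.5302 0.3925] yel 0
[144.5 209.5] 154 [0.5254 0.4916] yel 74
[209.8 230.5] 134 [0.4702 0.3177] yel 0
now [ 0.5361 -0.0091  0.2001] th 94.8 F [ 0.1911 -0.2502 -0.4049] w 0.0510 t 37.6 | move t [ 1.655 -0.188  0.005] r [ 0.001 -0.002 -0.002]
```

Next bottle C at (.471,.318).

carry_out:
  series:
    - {"tx": 0.25,"ty": -0.02,"tz": 0,"rx": 0,"ry": 0,"rz": 0}
    - {"tx": 0.5,"ty": -0.05,"tz": 0,"rx": 0,"ry": 0,"rz": 0}
    - {"tx": 0.75,"ty": -0.08,"tz": 0,"rx": 0,"ry": 0,"rz": 0}
    - {"tx": 1,"ty": -0.1,"tz": 0,"rx": 0,"ry": 0,"rz": 0}
  claw: 0.7

```text
t: 38.1
position: [0.4984, 0.1899, 0.1992]
orientation: [[-0.083, 0.997, -0.0], [0.997, 0.083, 0.003], [0.003, -0.0, -1.0]]
force: [0.7, 1.0, 0.1]
gripper_width: 0.0598
```

carry_out:
  series:
    - {"tx": 0.25,"ty": -0.03,"tz": 0,"rx": 0,"ry": 0,"rz": 0}
    - {"tx": 0.5,"ty": -0.06,"tz": 0,"rx": 0,"ry": 0,"rz": 0}
    - {"tx": 0.65,"ty": -0.09,"tz": 0,"rx": 0,"ry": 0,"rz": 0}
    - {"tx": 0.65,"ty": -0.09,"tz": 0.1,"rx": 0,"ry": 0,"rz": 0}
    - {"tx": 0.65,"ty": -0.09,"tz": 0.22,"rx": 0,"ry": 0,"rz": 0}
    - {"tx": 0.65,"ty": -0.09,"tz": 0.22,"rx": 0,"ry": 0,"rz": 0}

```text
t: 38.85
position: [0.4682, 0.3173, 0.1528]
orientation: [[-0.083, 0.997, -0.005], [0.997, 0.083, 0.0], [0.001, -0.005, -1.0]]
force: [0.1, 0.2, -0.8]
gripper_width: 0.0597
```

```bash
python3 - <<'E'
from h import *
go((.4715,.3177,.068),95)
E
```

```text
now [0.4682 0.3173 0.1528] th 94.8 F [ 0.0656  0.1917 -0.8419] w 0.0597 t 38.9 | move t [0.    0.019 0.424] r [-0.003 -0.    -0.002]
```

carry_out:
  series:
    - {"tx": 0,"ty": 0.018,"tz": 0.1,"rx": 0,"ry": 0,"rz": 0}
    - {"tx": 0,"ty": 0.018,"tz": 0.25,"rx": 0,"ry": 0,"rz": 0}
    - {"tx": 0,"ty": 0.018,"tz": 0.4,"rx": 0,"ry": 0,"rz": 0}
    - {"tx": 0,"ty": 0.018,"tz": 0.42,"rx": 0,"ry": 0,"rz": 0}
    - {"tx": 0,"ty": 0.018,"tz": 0.42,"rx": 0,"ry": 0,"rz": 0}

```text
t: 39.48
position: [0.4718, 0.3178, 0.0696]
orientation: [[-0.083, 0.997, -0.005], [0.997, 0.083, 0.0], [0.001, -0.005, -1.0]]
force: [-0.4, 0.5, 0.6]
gripper_width: 0.0599
```

carry_out:
  series:
    - {"tx": 0,"ty": 0,"tz": 0,"rx": 0,"ry": 0,"rz": 0}
    - {"tx": 0,"ty": 0,"tz": 0,"rx": 0,"ry": 0,"rz": 0}
    - {"tx": 0,"ty": 0,"tz": 0,"rx": 0,"ry": 0,"rz": 0}
    - {"tx": 0,"ty": 0,"tz": 0,"rx": 0,"ry": 0,"rz": 0}
    - {"tx": 0,"ty": 0,"tz": -0.15,"rx": 0,"ry": 0,"rz": 0}
    - {"tx": 0,"ty": 0,"tz": -0.4,"rx": 0,"ry": 0,"rz": 0}
    - {"tx": 0,"ty": 0,"tz": -0.62,"rx": 0,"ry": 0,"rz": 0}
    - {"tx": 0,"ty": 0,"tz": -0.62,"rx": 0,"ry": 0,"rz": 0}
  claw: 0

```text
t: 40.48
position: [0.4737, 0.3185, 0.1974]
orientation: [[-0.083, 0.997, 0.001], [0.997, 0.083, 0.004], [0.004, 0.001, -1.0]]
force: [-0.3, 1.3, -2.4]
gripper_width: 0.0316
```

```bash
python3 - <<'E'
from h import *
go((.4639,-.0153,.19),95)
E
```

```text
now [0.4737 0.3185 0.1974] th 94.8 F [-0.3267  1.2517 -2.4332] w 0.0316 t 40.5 | move t [-1.659 -0.188  0.031] r [ 0.001 -0.002 -0.002]
```

carry_out:
  series:
    - {"tx": -0.2,"ty": -0.02,"tz": 0,"rx": 0,"ry": 0,"rz": 0}
    - {"tx": -0.45,"ty": -0.05,"tz": 0,"rx": 0,"ry": 0,"rz": 0}
    - {"tx": -0.7,"ty": -0.08,"tz": 0,"rx": 0,"ry": 0,"rz": 0}
    - {"tx": -0.95,"ty": -0.1,"tz": 0,"rx": 0,"ry": 0,"rz": 0}

```text
t: 40.98
position: [0.4687, 0.126, 0.1958]
orientation: [[-0.084, 0.997, -0.0], [0.996, 0.084, 0.003], [0.003, 0.0, -1.0]]
force: [2.0, 0.2, -1.2]
gripper_width: 0.0315
```

carry_out:
  series:
    - {"tx": -0.25,"ty": -0.03,"tz": 0,"rx": 0,"ry": 0,"rz": 0}
    - {"tx": -0.5,"ty": -0.06,"tz": 0,"rx": 0,"ry": 0,"rz": 0}
    - {"tx": -0.71,"ty": -0.08,"tz": 0.03,"rx": 0,"ry": 0,"rz": 0}
    - {"tx": -0.71,"ty": -0.08,"tz": 0.03,"rx": 0,"ry": 0,"rz": 0}
    - {"tx": -0.71,"ty": -0.08,"tz": 0.03,"rx": 0,"ry": 0,"rz": 0}

```text
t: 41.6
position: [0.4643, -0.0165, 0.1887]
orientation: [[-0.083, 0.997, -0.001], [0.997, 0.083, 0.004], [0.004, -0.001, -1.0]]
force: [0.5, 0.1, -1.8]
gripper_width: 0.0312
```

```bash
python3 - <<'E'
from h import *
go((.4639,-.0153,.075),95)
E
```

```text
now [ 0.4643 -0.0165  0.1887] th 94.8 F [ 0.5235  0.1339 -1.807 ] w 0.0312 t 41.6 | move t [ 0.004 -0.001  0.569] r [-0.001 -0.002 -0.003]
```

carry_out:
  series:
    - {"tx": 0.004,"ty": 0,"tz": 0.15,"rx": 0,"ry": 0,"rz": 0}
    - {"tx": 0.004,"ty": 0,"tz": 0.3,"rx": 0,"ry": 0,"rz": 0}
    - {"tx": 0.004,"ty": 0,"tz": 0.45,"rx": 0,"ry": 0,"rz": 0}
    - {"tx": 0.004,"ty": 0,"tz": 0.53,"rx": 0,"ry": 0,"rz": 0}
    - {"tx": 0.004,"ty": 0,"tz": 0.56,"rx": 0,"ry": 0,"rz": 0}
    - {"tx": 0.004,"ty": 0,"tz": 0.575,"rx": 0,"ry": 0,"rz": 0}
    - {"tx": 0.004,"ty": 0,"tz": 0.575,"rx": 0,"ry": 0,"rz": 0}

```text
t: 42.48
position: [0.4641, -0.0149, 0.0748]
orientation: [[-0.084, 0.996, -0.001], [0.996, 0.084, 0.004], [0.004, -0.001, -1.0]]
force: [-5.0, 1.0, 9.2]
gripper_width: 0.0312
```

carry_out:
  series:
    - {"tx": 0,"ty": 0,"tz": 0.003,"rx": 0,"ry": 0,"rz": 0}
    - {"tx": 0,"ty": 0,"tz": 0.003,"rx": 0,"ry": 0,"rz": 0}

```text
t: 42.72
position: [0.4645, -0.0147, 0.0748]
orientation: [[-0.084, 0.996, 0.0], [0.996, 0.084, 0.004], [0.004, 0.0, -1.0]]
force: [-0.6, -0.1, 4.9]
gripper_width: 0.0313
```

carry_out:
  series:
    - {"tx": 0,"ty": 0,"tz": 0,"rx": 0,"ry": 0,"rz": 0}
    - {"tx": 0,"ty": 0,"tz": 0,"rx": 0,"ry": 0,"rz": 0}
    - {"tx": 0,"ty": 0,"tz": 0,"rx": 0,"ry": 0,"rz": 0}
    - {"tx": 0,"ty": 0,"tz": -0.15,"rx": 0,"ry": 0,"rz": 0}
    - {"tx": 0,"ty": 0,"tz": -0.4,"rx": 0,"ry": 0,"rz": 0}
    - {"tx": 0,"ty": 0,"tz": -0.62,"rx": 0,"ry": 0,"rz": 0}
    - {"tx": 0,"ty": 0,"tz": -0.62,"rx": 0,"ry": 0,"rz": 0}
  claw: 0.6

```text
t: 43.6
position: [0.466, -0.0154, 0.2017]
orientation: [[-0.084, 0.996, 0.006], [0.996, 0.084, 0.003], [0.002, 0.006, -1.0]]
force: [-0.1, 0.7, -0.5]
gripper_width: 0.0513
```

```bash
python3 - <<'E'
from h import *
caps()
go((.5312,.3925,.2),95)
E
```

```text
[173.8 172.1] 148 [0.6258 0.4203] yel 70
[260.4 179.4] 73 [0.606  0.1891] yel 72
[121.1 190.6] 113 [0.5758 0.5572] yel 43
[182.3 207.7] 146 [0.53   0.3926] yel 0
[144.5 209.6] 157 [0.5252 0.4917] yel 73
now [ 0.465  -0.0152  0.1997] th 94.8 F [-0.5326 -0.5584 -0.2741] w 0.0510 t 43.6 | move t [2.003 0.502 0.006] r [ 0.002 -0.002 -0.002]
```

Last bottle, B, at (.531,.3926).

carry_out:
  series:
    - {"tx": 0.25,"ty": 0.06,"tz": 0,"rx": 0,"ry": 0,"rz": 0}
    - {"tx": 0.5,"ty": 0.12,"tz": 0,"rx": 0,"ry": 0,"rz": 0}
    - {"tx": 0.75,"ty": 0.19,"tz": 0,"rx": 0,"ry": 0,"rz": 0}
    - {"tx": 1,"ty": 0.25,"tz": 0,"rx": 0,"ry": 0,"rz": 0}
  claw: 0.7

```text
t: 44.15
position: [0.4975, 0.1898, 0.1989]
orientation: [[-0.084, 0.996, 0.001], [0.996, 0.084, 0.003], [0.003, 0.001, -1.0]]
force: [0.7, -0.5, 0.8]
gripper_width: 0.0594
```

carry_out:
  series:
    - {"tx": 0.25,"ty": 0.06,"tz": 0,"rx": 0,"ry": 0,"rz": 0}
    - {"tx": 0.5,"ty": 0.12,"tz": 0,"rx": 0,"ry": 0,"rz": 0}
    - {"tx": 0.75,"ty": 0.19,"tz": 0,"rx": 0,"ry": 0,"rz": 0}
    - {"tx": 1,"ty": 0.25,"tz": 0,"rx": 0,"ry": 0,"rz": 0}
    - {"tx": 1,"ty": 0.25,"tz": 0.1,"rx": 0,"ry": 0,"rz": 0}
    - {"tx": 1,"ty": 0.25,"tz": 0.22,"rx": 0,"ry": 0,"rz": 0}
    - {"tx": 1,"ty": 0.25,"tz": 0.22,"rx": 0,"ry": 0,"rz": 0}

```text
t: 45.02
position: [0.5291, 0.3926, 0.152]
orientation: [[-0.084, 0.996, -0.005], [0.996, 0.084, -0.001], [-0.0, -0.005, -1.0]]
force: [-0.1, -0.3, 0.7]
gripper_width: 0.0595
```

```bash
python3 - <<'E'
from h import *
go((.5315,.3926,.068),95)
E
```

```text
now [0.5291 0.3926 0.152 ] th 94.8 F [-0.0757 -0.3249  0.6742] w 0.0595 t 45.0 | move t [-0.001  0.014  0.42 ] r [-0.003  0.    -0.002]
```

carry_out:
  series:
    - {"tx": 0,"ty": 0.013,"tz": 0.1,"rx": 0,"ry": 0,"rz": 0}
    - {"tx": 0,"ty": 0.013,"tz": 0.25,"rx": 0,"ry": 0,"rz": 0}
    - {"tx": 0,"ty": 0.013,"tz": 0.4,"rx": 0,"ry": 0,"rz": 0}
    - {"tx": 0,"ty": 0.013,"tz": 0.415,"rx": 0,"ry": 0,"rz": 0}
    - {"tx": 0,"ty": 0.013,"tz": 0.415,"rx": 0,"ry": 0,"rz": 0}

```text
t: 45.65
position: [0.5318, 0.3929, 0.0696]
orientation: [[-0.084, 0.996, -0.004], [0.996, 0.084, -0.0], [0.0, -0.004, -1.0]]
force: [-0.3, 0.3, -0.6]
gripper_width: 0.0603
```

carry_out:
  series:
    - {"tx": 0,"ty": 0,"tz": 0,"rx": 0,"ry": 0,"rz": 0}
    - {"tx": 0,"ty": 0,"tz": 0,"rx": 0,"ry": 0,"rz": 0}
    - {"tx": 0,"ty": 0,"tz": 0,"rx": 0,"ry": 0,"rz": 0}
    - {"tx": 0,"ty": 0,"tz": 0,"rx": 0,"ry": 0,"rz": 0}
    - {"tx": 0,"ty": 0,"tz": -0.15,"rx": 0,"ry": 0,"rz": 0}
    - {"tx": 0,"ty": 0,"tz": -0.4,"rx": 0,"ry": 0,"rz": 0}
    - {"tx": 0,"ty": 0,"tz": -0.62,"rx": 0,"ry": 0,"rz": 0}
    - {"tx": 0,"ty": 0,"tz": -0.62,"rx": 0,"ry": 0,"rz": 0}
  claw: 0

```text
t: 46.65
position: [0.5336, 0.3938, 0.1976]
orientation: [[-0.084, 0.996, 0.002], [0.996, 0.084, 0.003], [0.003, 0.002, -1.0]]
force: [0.7, -0.7, -1.9]
gripper_width: 0.031
```

```bash
python3 - <<'E'
from h import *
go((.5283,.0613,.19),95)
E
```

```text
now [0.5336 0.3938 0.1976] th 94.8 F [ 0.707  -0.698  -1.9432] w 0.0310 t 46.6 | move t [-1.654 -0.166  0.032] r [ 0.001 -0.002 -0.002]
```

carry_out:
  series:
    - {"tx": -0.2,"ty": -0.02,"tz": 0,"rx": 0,"ry": 0,"rz": 0}
    - {"tx": -0.45,"ty": -0.05,"tz": 0,"rx": 0,"ry": 0,"rz": 0}
    - {"tx": -0.7,"ty": -0.08,"tz": 0,"rx": 0,"ry": 0,"rz": 0}
    - {"tx": -0.95,"ty": -0.1,"tz": 0,"rx": 0,"ry": 0,"rz": 0}

```text
t: 47.15
position: [0.5287, 0.201, 0.1957]
orientation: [[-0.084, 0.996, 0.0], [0.996, 0.084, 0.003], [0.003, 0.0, -1.0]]
force: [0.7, 0.6, -1.6]
gripper_width: 0.031
```

carry_out:
  series:
    - {"tx": -0.25,"ty": -0.03,"tz": 0,"rx": 0,"ry": 0,"rz": 0}
    - {"tx": -0.5,"ty": -0.06,"tz": 0,"rx": 0,"ry": 0,"rz": 0}
    - {"tx": -0.69,"ty": -0.07,"tz": 0.03,"rx": 0,"ry": 0,"rz": 0}
    - {"tx": -0.69,"ty": -0.07,"tz": 0.03,"rx": 0,"ry": 0,"rz": 0}
    - {"tx": -0.69,"ty": -0.07,"tz": 0.03,"rx": 0,"ry": 0,"rz": 0}

```text
t: 47.78
position: [0.5261, 0.0627, 0.1886]
orientation: [[-0.084, 0.996, -0.001], [0.996, 0.084, 0.003], [0.003, -0.001, -1.0]]
force: [-0.3, 1.0, -1.4]
gripper_width: 0.0314
```

```bash
python3 - <<'E'
from h import *
go((.5283,.0613,.075),95)
E
```

```text
now [0.5261 0.0627 0.1886] th 94.8 F [-0.2538  1.0074 -1.4301] w 0.0314 t 47.8 | move t [-0.009  0.011  0.568] r [-0.001 -0.002 -0.002]
```

carry_out:
  series:
    - {"tx": -0.009,"ty": 0.01,"tz": 0.15,"rx": 0,"ry": 0,"rz": 0}
    - {"tx": -0.009,"ty": 0.01,"tz": 0.3,"rx": 0,"ry": 0,"rz": 0}
    - {"tx": -0.009,"ty": 0.01,"tz": 0.45,"rx": 0,"ry": 0,"rz": 0}
    - {"tx": -0.009,"ty": 0.01,"tz": 0.53,"rx": 0,"ry": 0,"rz": 0}
    - {"tx": -0.009,"ty": 0.01,"tz": 0.56,"rx": 0,"ry": 0,"rz": 0}
    - {"tx": -0.009,"ty": 0.01,"tz": 0.573,"rx": 0,"ry": 0,"rz": 0}
    - {"tx": -0.009,"ty": 0.01,"tz": 0.573,"rx": 0,"ry": 0,"rz": 0}

```text
t: 48.65
position: [0.5287, 0.0615, 0.075]
orientation: [[-0.084, 0.996, 0.001], [0.996, 0.084, 0.003], [0.003, 0.001, -1.0]]
force: [0.3, 0.8, -1.6]
gripper_width: 0.0309
```

carry_out:
  series:
    - {"tx": 0,"ty": 0,"tz": 0.003,"rx": 0,"ry": 0,"rz": 0}
    - {"tx": 0,"ty": 0,"tz": 0.003,"rx": 0,"ry": 0,"rz": 0}

```text
t: 48.9
position: [0.529, 0.0616, 0.0748]
orientation: [[-0.084, 0.996, 0.002], [0.996, 0.084, 0.003], [0.003, 0.002, -1.0]]
force: [-0.3, 0.7, 1.5]
gripper_width: 0.0308
```

carry_out:
  series:
    - {"tx": 0,"ty": 0,"tz": 0,"rx": 0,"ry": 0,"rz": 0}
    - {"tx": 0,"ty": 0,"tz": 0,"rx": 0,"ry": 0,"rz": 0}
    - {"tx": 0,"ty": 0,"tz": 0,"rx": 0,"ry": 0,"rz": 0}
    - {"tx": 0,"ty": 0,"tz": -0.15,"rx": 0,"ry": 0,"rz": 0}
    - {"tx": 0,"ty": 0,"tz": -0.4,"rx": 0,"ry": 0,"rz": 0}
    - {"tx": 0,"ty": 0,"tz": -0.65,"rx": 0,"ry": 0,"rz": 0}
    - {"tx": 0,"ty": 0,"tz": -0.9,"rx": 0,"ry": 0,"rz": 0}
  claw: 0.6

```text
t: 49.78
position: [0.5285, 0.061, 0.2565]
orientation: [[-0.084, 0.996, 0.002], [0.996, 0.084, 0.003], [0.003, 0.002, -1.0]]
force: [0.6, -0.5, 0.1]
gripper_width: 0.051
```

carry_out:
  series:
    - {"tx": 0.25,"ty": 0,"tz": 0,"rx": 0,"ry": 0,"rz": 0}
    - {"tx": 0.5,"ty": 0,"tz": 0,"rx": 0,"ry": 0,"rz": 0}
    - {"tx": 0.75,"ty": 0,"tz": 0,"rx": 0,"ry": 0,"rz": 0}
    - {"tx": 1,"ty": 0,"tz": 0,"rx": 0,"ry": 0,"rz": 0}
    - {"tx": 1,"ty": 0,"tz": 0,"rx": 0,"ry": 0,"rz": 0}

```text
t: 50.4
position: [0.5109, 0.2629, 0.2568]
orientation: [[-0.088, 0.996, 0.001], [0.996, 0.088, 0.003], [0.003, 0.002, -1.0]]
force: [-0.0, -0.7, 0.2]
gripper_width: 0.0512
```

```bash
python3 - <<'E'
from h import *
a=manip.snapshot('top')[130:270,230:450]; b=manip.snapshot('scene')[110:260,120:360]
a=cv2.resize(a,(790,503)[0:2] if 0 else (800,509),interpolation=2)
cv2.imwrite('pics/f1.png',a[:,:,::-1]); cv2.imwrite('pics/f2.png',cv2.resize(b,(800,500),interpolation=2)[:,:,::-1])
E
```

```text
(no output)
```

View pics/f1.png

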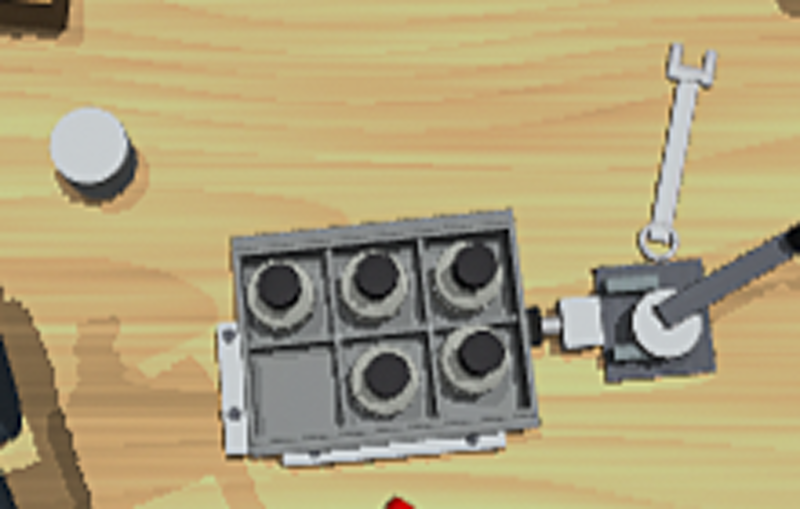

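View pics/f2.png

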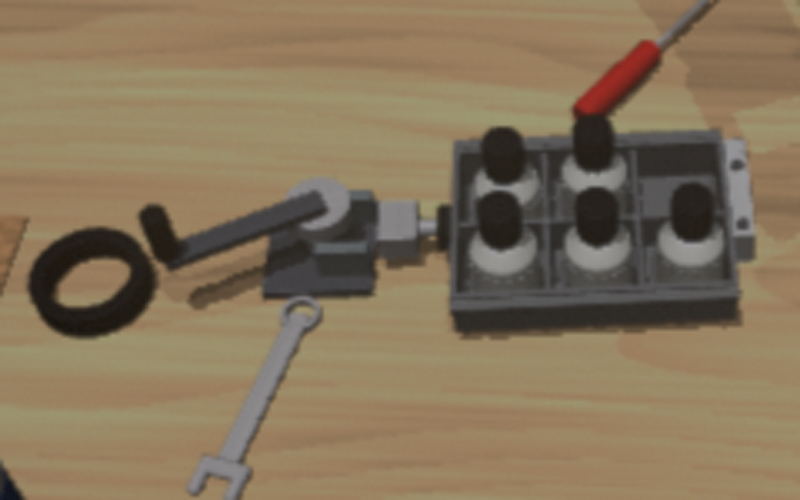

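Both final views show all five white bottles upright, one per cell: caps at (280,285), (375,276), (470,265), (386,376) and (482,352) in the top crop. The crate is against the fence and stop with the pad on its side at (533,325). Tin, wrench and tape haven't moved. Handing in.

```bash
python3 - <<'E'
from h import *
print(manip.sense()['t'],manip.close_job())
E
```

```text
the job is handed in; nothing more can be done
50.5 None
```

The job is done and handed in at 50.5 s. The crate is docked and clamped, and all five white bottles present stand upright in it, one per cell.

- **Docking:** I dragged the crate by its far lip until it met the front stop (12 N), then nudged it to the side fence (17 N).
- **Clamping:** I turned the lever about 1.03 rad. Pad compression looked near the low end of the band, so I added 0.06 rad.
- **Pad estimates:** The two estimates disagree somewhat. The picture gives about 3 mm and the lever angle about 4.5 mm; both are inside the 1 to 6.5 mm snug band.
- **Last checks:** The final top and scene pictures show the crate against the fence and stop and the pad touching it. The tin, wrench and tape are where they were. The two yellow look-alikes were last measured in place just before the final bottle was fetched; the last pictures do not cover them.
- **Not re-measured:** I did not measure the pad again after loading the bottles.

I saw no bottle knocked aside during the run.

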